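Open the fuse cover of a supply box with a flat driver

ROBOT

A 6-joint arm with a two-finger parallel gripper is mounted at the origin on a cart in front of the work surface, level with it; the furniture and walls round the work are solid. World frame = base frame: x ahead of the robot, y to its left, z up, the work surface at z = 0. Lengths are in m, angles in rad, forces in N, time in s.
With the tool pointing down it reaches from about 0.3 to 0.825 m from the base axis. Payload 5.4 kg.
Tool frame: the origin (TCP) lies at the centre of the arm's flange, where the gripper is bolted on; the fingertips stand 190 mm ahead of it and the grasp point (between the pads) lies robot.grip_depth ahead of it (robot.grip_depth is the distance from the TCP to the grasp point, in m); z points along the fingers, y is the line along which they close (so a half turn about z gives the same grasp; the last joint's range is limited). The gripper opens to 92 mm and grips with 3 to 60 N. Pads are 20 mm wide; open, the fingers measure 128 mm over their backs; the gripper's body (75 mm by 189 mm) begins 69 mm behind the grasp point.
Start: joints at [-1.354, 0.158, 1.597, -0, 1.386, -0.21], TCP at [0.238, -0.523, 0.405] pointing down, gripper open.
Joint ranges: [-2.91, 2.91], [-0.94, 2.29], [0.18, 2.7], [-1.29, 4.43], [0.17, 2.64], [-3, 3]. Speed limits (rad/s): [2.57, 2.57, 3.14, 3.14, 3.14, 3.14].

INTERFACE

Orientations are given as a unit quaternion [w, x, y, z].
In Python, from cell import robot gives the robot as it stands.
- The arm moves only by the tool servo_tool, never from a script. Its argument "targets" is a list of rows, each a list of 3 entries, a list of its own where there are three numbers: the finger opening in mm, from 0 to 91.9, then the shift along the tool's x, y, z scaled (see below), then the turn, a rotation vector about the tool's x, y, z scaled (see below). A call has 1 to 20 rows; each row shifts and turns the commanded pose from where the row before left it, along the tool's axes as they then stand; what a row does not reach is not made up. The controller multiplies each number of a shift by 0.025 m and each number of a turn by 0.08 rad. A row lasts 1/8 s, in which the tool goes at most 62.5 mm and 10.7 degrees, less where a joint would pass 70% of its speed; a pose out of reach is approached as far as the arm can. A call with a number of a shift or a turn outside -1 to 1 is refused whole. A call with a gripper value outside its range is refused whole. The fingers move at their own pace and stop on an object; "newtons" is the grip in N (left out, the last holds). Time passes only in rows, so rows that do not move let the fingers close. It gives the time, the measured TCP pose, the force, the opening and the grip force at its end, in the units of the state.
- robot.state(): the state, without advancing time (a new reading comes with each control period).
- robot.get_image(name): name is "scene" or "side" or "wrist"; returns a dict with "pixels" (480x640x3 uint8, red, green, blue), "range_z" (480x640 float32, m along the optical axis (not along the pixel's ray), 0 where there is no reading), "camera_matrix" (3x3 intrinsics, pixels), "position" and "attitude" of the camera in the world. Camera axes: x right, y down, z forward; pixel columns grow to the right and rows downward; lengths in m; the calibration is good to about 2 mm. A picture is of the moment at which its call begins.
- robot.job_done(): hands the job in; it is judged then, once.
The state is a dict: "time_s": time; "qpos": joint angles; "qvel": joint speeds; "tau": joint torques, N m; "eef_pos": TCP position; "orientation": TCP orientation; "wrist_force": force on the tool from outside, world axes, zero at the start; "torque": the same for the moment, N m; "finger_gap": finger opening in m; "grip_force": force on a finger pad.
Only numpy, scipy, OpenCV 4.12 (cv2) and the standard library are available. Lean on these libraries where they do the work, as an engineer would, in place of code of your own. Each camera call takes 0.05 s, during which the arm holds its last target. There are 200 camera calls.

TASK

Take the orange flat-blade driver out of its wooden stand, press its blade into the slots of the two screws on the supply box's sloping white cover and turn each one anticlockwise until it comes up against its stop. Then, using the blade under the cover's front lip, lever the cover up until it stands well open (35 degrees or more), and put the driver back upright in its stand. Touch the box only with the driver and press gently, and leave the other things where they are.

Things in the scene. Friction and masses are not known exactly. Their poses are not given: they have to be found in the camera images.
- supply_box: grey supply box fixed to the worktop, 110 mm deep (x), 130 mm wide (y), with a sloping top: 42 mm high at its front (local -x, towards the robot), 91 mm at its back. Slope 24 degrees (0.42 rad). Origin: centre of its underside; z up, x from front to back
- cover_hinge (a point): middle of the cover's hinge axis at the top of the box's back edge; axes those of the box, the hinge runs along y. Fixed
- cover (a joint): opening angle of the cover in rad: 0 = shut, grows as its front lip rises, at most 1.1; the stiff hinge holds the cover wherever it is left
- cover_lip (a point): middle of the lower front edge of the white cover (panel 134 mm from hinge to lip, 134 mm wide, 6 mm thick, yellow mark at the lip's middle). Moves with the cover; x points along the cover to the hinge, z out of it. The lip overhangs the box's front wall by 14 mm along the slope and is free beneath
- screw_left (a joint): angle of the left screw in rad: 0 = locked (slot runs level across the cover), grows anticlockwise as seen from outside; the stop is at 1.22 (70 degrees) = fully released. Turns stiffly and stays where it is left
- screw_left_slot (a point): the left (box's +y) slotted steel screw head, captive on the sloping white cover, 28 mm across, 7 mm high. This point is the middle of the slot's floor; z points out of the cover along the screw's axis, y runs along the slot and turns with the head. The slot is 4.2 mm wide, 5 mm deep, open at both ends; the head's top is 5 mm above this point
- screw_right (a joint): angle of the right screw in rad: 0 = locked (slot runs level across the cover), grows anticlockwise as seen from outside; the stop is at 1.22 (70 degrees) = fully released. Turns stiffly and stays where it is left
- screw_right_slot (a point): the right (box's -y) slotted steel screw head, captive on the sloping white cover, 28 mm across, 7 mm high. This point is the middle of the slot's floor; z points out of the cover along the screw's axis, y runs along the slot and turns with the head. The slot is 4.2 mm wide, 5 mm deep, open at both ends; the head's top is 5 mm above this point
- driver: orange flat-blade driver, 139 mm long, 70 g, upright in the stand. Origin: middle of the blade's tip; z runs up to the handle's end. Blade 12 mm wide along y, 2.4 mm thick along x, up to z = 16 mm; round shank 8 mm thick; collar 25 mm across from z = 62 to 67 mm; square handle 16 x 16 mm (flats face x and y) from 67 to 139 mm
- stand: wooden block 54 x 54 x 66 mm fixed to the worktop, with one upright round hole 19 mm across, 64 mm deep, flared at the mouth. Origin: centre of its underside. The driver hangs in it by its collar, which rests on the block's top: the tip is then 4 mm above the worktop
- stand_hole0 (a point): centre of the mouth of the stand's hole, in the block's top face
- blue_screwdriver: small screwdriver with a blue cap, 109 mm, lying; a bystander; origin under its centre
- red_block: red lens block, 26 mm across, 16 mm high; a bystander; origin under its centre
- black_block: black lens block, 26 mm across, 16 mm high; a bystander; origin under its centre
- lens_blank: round clear lens blank, 62 mm across, 6 mm thick; a bystander; origin under its centre
- lens_spray: pale blue spray bottle, 42 mm across, 140 mm high; a bystander; origin under its centre
There are look-alikes about, which are no part of the job. Of the things that look like the driver, take the one that is farthest to the robot's right at the start.

How it is judged:
By the outcome, as a careful person would: the job done as asked, in the order asked, and still so for the second after the job is handed in, with the robot touching nothing.
It also fails if it takes over 72 s, if anything falls off the work surface, if the arm or the gripper's body presses on something with over 40 N, if the wrist force passes 120 N, or if a joint passes its speed limit or range.

## Working session

There is one attempt and no reset: what is moved stays moved. The work goes in short steps, Python scripts to look and compute and a tool call to move; the robot and the scene stay as the last step left them, time stands still between calls to the robot, and variables do not carry over. Pictures are saved under pics/ and viewed, at most 10 in all, crops included, and the job is handed in when it is done.

Besides the shell and the picture viewer there is one more tool, called after "Request:" by a JSON object that holds its "api" and its "payload", one argument or row to a line. servo_tool: Moves the arm, as the interface text tells. Shifts and turns lie within -1 to 1; 1 stands for 0.025 m of shift or 0.08 rad of turn. Its arguments: {"type":"object","properties":{"targets":{"type":"array","items":{"type":"array"}},"newtons":{"type":"number"}},"required":["targets"]}

```bash
ls; mkdir -p pics
python3 - <<'E'
from cell import robot
import cv2,numpy as np
np.set_printoptions(precision=4,suppress=True)
print(robot.grip_depth, robot.state())
ims=[]
for n in("scene","side","wrist"):
    d=robot.get_image(n); np.savez(f"pics/{n}0.npz",**d)
    cv2.imwrite(f"pics/{n}0.png",d["pixels"][...,::-1]); print(n,d["position"],d["attitude"],d["camera_matrix"])
E
```

```text
pics
0.1714 {'time_s': 0.0, 'qpos': array([-1.3541,  0.159 ,  1.5983, -0.    ,  1.3862, -0.2101]), 'qvel': array([ 0.0002, -0.0014, -0.0009,  0.0009, -0.0003,  0.0012]), 'tau': array([  0.0002, -38.5577, -32.2105,   0.0701,   0.038 ,  -0.0001]), 'eef_pos': array([ 0.2379, -0.5232,  0.4037]), 'orientation': array([-0.001 ,  0.9773,  0.2118, -0.    ]), 'wrist_force': array([ 0.7022, -0.1066,  0.0823]), 'torque': array([0.0051, 0.0529, 0.0023]), 'grip_force': 0.0, 'finger_gap': 0.09193955034431335}
scene [0.165  0.6112 0.7857] [ 0.1144 -0.3608  0.8755 -0.3005] [[433.6854   0.     315.3384]
 [  0.     433.6854 241.9502]
 [  0.       0.       1.    ]]
side [ 0.3113 -0.7145  0.4177] [-0.5754  0.8101 -0.0919  0.0649] [[511.7743   0.     322.9667]
 [  0.     511.7743 229.4463]
 [  0.       0.       1.    ]]
wrist [ 0.3114 -0.4907  0.3834] [ 0.1196  0.8321 -0.5359 -0.0782] [[428.1756   0.     314.9092]
 [  0.     428.1756 241.1115]
 [  0.       0.       1.    ]]
```

View pics/scene0.png

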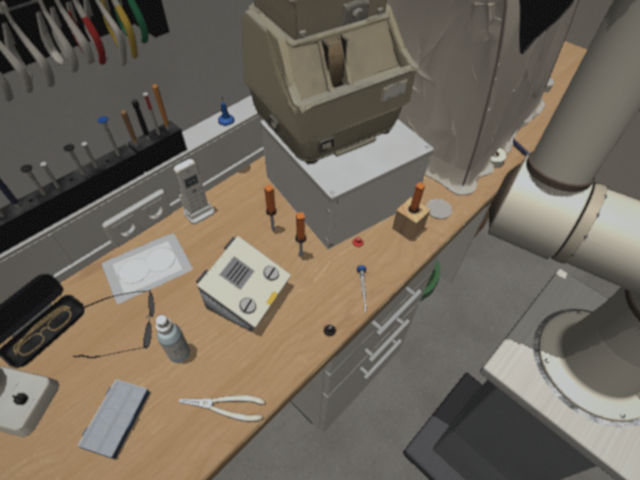

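View pics/side0.png

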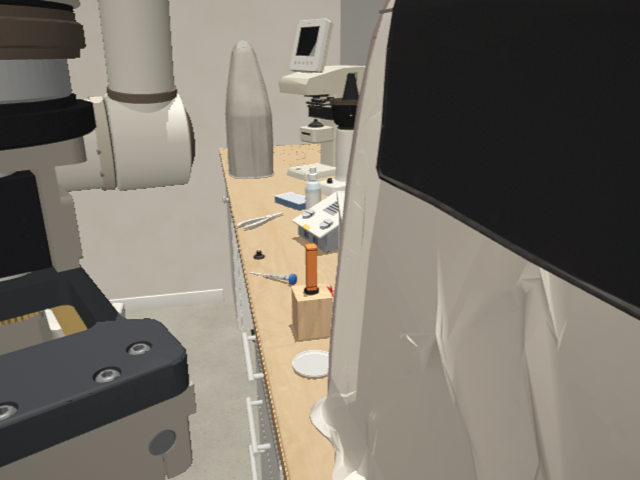

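The scene view shows the stand with its driver at (412,215), two look-alike drivers at (270,205) and (300,230), and the box with screws at (271,273) and (248,306) and the yellow mark at (272,298). The side view shows the stand's driver at (311,270), with the box behind it.

```bash
cat > h.py <<'E'
import numpy as np,cv2
from scipy.spatial.transform import Rotation as R
np.set_printoptions(precision=4,suppress=True)
def rot(q): return R.from_quat(np.asarray(q)[[1,2,3,0]])
def cloud(d):
    K=d["camera_matrix"]; z=d["range_z"]; v,u=np.mgrid[:480,:640]
    p=np.stack([(u-K[0,2])/K[0,0]*z,(v-K[1,2])/K[1,1]*z,z],-1)
    return p@rot(d["attitude"]).as_matrix().T+d["position"]
def proj(d,P):
    c=(np.atleast_2d(P)-d["position"])@rot(d["attitude"]).as_matrix()
    return c[:,:2]/c[:,2:]*d["camera_matrix"][0,0]+d["camera_matrix"][:2,2]
def plane_hit(d,uv,p0,n):
    K=d["camera_matrix"]; uv=np.atleast_2d(uv)
    r=np.c_[(uv-K[:2,2])/K[0,0],np.ones(len(uv))]@rot(d["attitude"]).as_matrix().T
    o=np.asarray(d["position"]); return o+r*(((p0-o)@n)/(r@n))[:,None]
E
python3 - <<'E'
from h import *
for n in("scene","side"):
    d=dict(np.load(f"pics/{n}0.npz")); P=cloud(d); hsv=cv2.cvtColor(d["pixels"],cv2.COLOR_RGB2HSV)
    m=cv2.inRange(hsv,(5,180,90),(14,255,255)); k,l,s,c=cv2.connectedComponentsWithStats(m)
    for i in range(1,k):
        if s[i,4]>40: q=P[l==i]; print(n,"orange",s[i],c[i],"med",np.median(q,0),"min",q.min(0),"max",q.max(0))
    pts={"scene":[(240,245),(275,300),(240,268),(271,273),(248,306),(405,208),(395,225),(358,242),(330,330),(440,209),(362,285),(172,340),(350,200),(380,200),(300,120)],"side":[(311,322),(300,292),(322,293),(315,364),(308,214),(328,223)]}[n]
    for u,v in pts: print(n,(u,v),P[v,u],d["pixels"][v,u])
d=dict(np.load("pics/scene0.npz"))
cv2.imwrite("pics/crop1.png",np.hstack([cv2.resize(d["pixels"][225:340,185:305,::-1],None,fx=4,fy=4,interpolation=cv2.INTER_CUBIC)[:460],cv2.resize(d["pixels"][170:247,380:460,::-1],(320,308),interpolation=cv2.INTER_CUBIC)[:460].copy() if 0 else cv2.copyMakeBorder(cv2.resize(d["pixels"][170:247,380:460,::-1],(320,308)),0,152,0,0,0)]))
E
```

```text
scene (240, 245) [0.6303 0.3357 0.0922] [196 197 181]
scene (275, 300) [ 0.531   0.3389 -0.0003] [103  88  66]
scene (240, 268) [0.5939 0.3674 0.0816] [104 103 104]
scene (271, 273) [0.5544 0.3237 0.0596] [90 89 88]
scene (248, 306) [0.5285 0.405  0.0617] [119 118 116]
scene (405, 208) [ 0.4682 -0.      0.0681] [194 159 117]
scene (395, 225) [0.4736 0.0159 0.0177] [85 69 52]
scene (358, 242) [0.5046 0.1094 0.0104] [109  38  37]
scene (330, 330) [0.4    0.3128 0.0127] [32 29 29]
scene (440, 209) [ 0.4336 -0.1137  0.003 ] [163 159 154]
scene (362, 285) [0.4236 0.1897 0.0109] [150 145 136]
scene (172, 340) [0.5545 0.5477 0.0917] [117 125 125]
scene (350, 200) [0.5326 0.1202 0.1356] [99 96 91]
scene (380, 200) [0.5143 0.0352 0.0855] [97 95 89]
scene (300, 120) [0.6303 0.165  0.3033] [80 75 63]
side orange [307 251   9  35 275] [310.9418 268.0945] med [ 0.4521 -0.019   0.1086] min [ 0.4454 -0.0224  0.0795] max [ 0.459  -0.0152  0.1376]
side (311, 322) [ 0.4474 -0.0382  0.0278] [171 142 106]
side (300, 292) [ 0.4363 -0.0098  0.066 ] [255 228 183]
side (322, 293) [ 0.4683 -0.0221  0.0666] [255 226 183]
side (315, 364) [ 0.4375 -0.1133  0.004 ] [230 227 220]
side (308, 214) [0.5305 0.3977 0.0604] [228 227 223]
side (328, 223) [0.5586 0.3158 0.063 ] [142 140 137]
```

View pics/crop1.png

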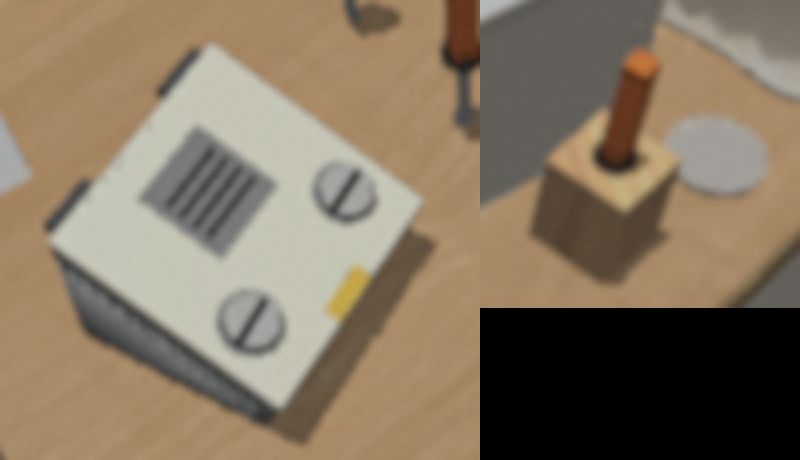

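The crop shows the cover's slots both level, the yellow lip mark at the front right, and the stand driver with its collar on the block. The collar centre is at about (413,210) in the full image.

Run:
```python
from h import *
d=dict(np.load("pics/scene0.npz")); s2=dict(np.load("pics/side0.npz")); P=np.vstack([cloud(d).reshape(-1,3),cloud(s2).reshape(-1,3)])
w=dict(np.load("pics/wrist0.npz"))
Rt=rot([0,.9773,.2118,0]); print("cam in tool",Rt.inv().apply(w["position"]-np.array([.2379,-.5232,.4037])),(Rt.inv()*rot(w["attitude"])).as_matrix())
# obstacle min-x per y-slice and height band
for z0,z1 in((.1,.2),(.2,.3),(.3,.5)):
    o=[]
    for y in np.arange(-.6,.5,.05):
        q=P[(P[:,1]>=y)&(P[:,1]<y+.05)&(P[:,2]>z0)&(P[:,2]<z1)&(P[:,0]>.33)]
        o.append((round(y,2),len(q),round(float(np.percentile(q[:,0],1)),3) if len(q)>3 else None))
    print(z0,o)
A=cloud(d)
hsv=cv2.cvtColor(d["pixels"],cv2.COLOR_RGB2HSV)
# cover plane
m=np.zeros((480,640),np.uint8);cv2.fillPoly(m,[np.array([[240,240],[284,275],[256,322],[200,283]])],1)
q=A[m>0]; c=np.median(q,0)
for _ in range(5):
    k=np.linalg.svd(q-q.mean(0))[2][2] if 0 else np.linalg.eigh(np.cov((q-q.mean(0)).T))[1][:,0]
    r=(q-q.mean(0))@k; q=q[abs(r)<max(.002,1.5*r.std())]
k*=np.sign(k[2]); print("cover n",k,"tilt",np.degrees(np.arccos(k[2])),"downhill yaw+180",np.degrees(np.arctan2(-k[1],-k[0])),q.mean(0),len(q))
```

```text
cam in tool [0.0804 0.0009 0.0203] [[-0.0007 -0.9591 -0.2829]
 [ 1.     -0.0001 -0.0021]
 [ 0.002  -0.2829  0.9591]]
0.1 [(np.float64(-0.6), 150, 0.471), (np.float64(-0.55), 1198, 0.468), (np.float64(-0.5), 3724, 0.463), (np.float64(-0.45), 4128, 0.458), (np.float64(-0.4), 3404, 0.453), (np.float64(-0.35), 2629, 0.449), (np.float64(-0.3), 2062, 0.445), (np.float64(-0.25), 4437, 0.437), (np.float64(-0.2), 280, 0.557), (np.float64(-0.15), 63, 0.532), (np.float64(-0.1), 991, 0.486), (np.float64(-0.05), 1696, 0.445), (np.float64(0.0), 1325, 0.505), (np.float64(0.05), 2176, 0.516), (np.float64(0.1), 3734, 0.528), (np.float64(0.15), 2187, 0.537), (np.float64(0.2), 1401, 0.565), (np.float64(0.25), 778, 0.824), (np.float64(0.3), 1270, 0.825), (np.float64(0.35), 986, 0.872), (np.float64(0.4), 1071, 0.872), (np.float64(0.45), 1164, 0.872)]
0.2 [(np.float64(-0.6), 5043, 0.481), (np.float64(-0.55), 14973, 0.474), (np.float64(-0.5), 8898, 0.468), (np.float64(-0.45), 6343, 0.461), (np.float64(-0.4), 4370, 0.462), (np.float64(-0.35), 3353, 0.457), (np.float64(-0.3), 2661, 0.452), (np.float64(-0.25)
[... 615 characters left out ...]
t64(-0.4), 8677, 0.461), (np.float64(-0.35), 6492, 0.454), (np.float64(-0.3), 4106, 0.456), (np.float64(-0.25), 9683, 0.458), (np.float64(-0.2), 675, 0.466), (np.float64(-0.15), 4, 0.635), (np.float64(-0.1), 2011, 0.566), (np.float64(-0.05), 2160, 0.571), (np.float64(0.0), 2737, 0.587), (np.float64(0.05), 4195, 0.599), (np.float64(0.1), 6348, 0.612), (np.float64(0.15), 1903, 0.622), (np.float64(0.2), 963, 0.936), (np.float64(0.25), 2196, 0.86), (np.float64(0.3), 2816, 0.856), (np.float64(0.35), 2907, 0.858), (np.float64(0.4), 3732, 0.859), (np.float64(0.45), 3792, 0.855)]
cover n [-0.3892 -0.1151  0.9139] tilt 23.944708251040183 downhill yaw+180 16.480523467249473 [0.5731 0.3789 0.0729] 2558
```

Request:
{"api": "servo_tool", "payload": {
  "targets": [
    [60, [0.63, -0.82, 0], [0, 0, 0]],
    [60, [0.63, -0.82, 0], [0, 0, 0]],
    [60, [0.63, -0.82, 0], [0, 0, 0]],
    [60, [0.63, -0.82, 0], [0, 0, 0]],
    [60, [0.63, -0.82, 0], [0, 0, 0]],
    [60, [0.63, -0.82, 0], [0, 0, 0]],
    [60, [0.63, -0.82, 0], [0, 0, 0]],
    [60, [0.63, -0.82, 0], [0, 0, 0]],
    [60, [0.63, -0.82, 0], [0, 0, 0]],
    [60, [0.63, -0.82, 0], [0, 0, 0]],
    [60, [0.63, -0.82, 0], [0, 0, 0]],
    [60, [0.63, -0.82, 0], [0, 0, 0]],
    [60, [0.63, -0.82, 0], [0, 0, 0]],
    [60, [0.63, -0.82, 0], [0, 0, 0]],
    [60, [0.63, -0.82, 0], [0, 0, 0]],
    [60, [0.63, -0.82, 0], [0, 0, 0]]
  ]
}}

```text
time_s: 2.15
eef_pos: [0.3316, -0.1196, 0.4045]
orientation: [-0.0, 0.977, 0.212, -0.0]
wrist_force: [0.7, -0.2, 0.2]
finger_gap: 0.06
grip_force: 0.0
```

Request:
{"api": "servo_tool", "payload": {
  "targets": [
    [60, [0.78, -0.24, 0], [0, 0, 0]],
    [60, [0.78, -0.24, 0], [0, 0, 0]],
    [60, [0.78, -0.24, 0], [0, 0, 0]],
    [60, [0.78, -0.24, 0], [0, 0, 0]],
    [60, [0.78, -0.24, 0], [0, 0, 0]],
    [60, [0.78, -0.24, 0], [0, 0, 0]],
    [60, [0.78, -0.24, 0], [0, 0, 0]],
    [60, [0.78, -0.24, 0], [0, 0, 0]],
    [60, [0, 0, 0], [0, 0, 0]]
  ]
}}

```text
time_s: 3.28
eef_pos: [0.454, -0.0117, 0.4043]
orientation: [-0.0, 0.977, 0.213, -0.0]
wrist_force: [0.5, -0.8, 0.4]
finger_gap: 0.0599
grip_force: 0.0
```

```bash
cat >> h.py <<'E'
def snap(n,name):
    from cell import robot
    d=robot.get_image(n); np.savez(f"pics/{name}.npz",**d); cv2.imwrite(f"pics/{name}.png",d["pixels"][...,::-1]); return d
def log():
    from cell import robot
    s=robot.state(); open("log.txt","a").write(repr([list(map(float,s["qpos"])),list(map(float,s["eef_pos"])),list(map(float,s["orientation"]))])+"\n"); return s
E
python3 - <<'E'
from h import *
s=log(); print(s["time_s"],s["qpos"],s["eef_pos"],s["orientation"])
snap("wrist","w1")
E
```

```text
3.275 [-0.293  -0.165   1.9203 -0.      1.3873  0.8492] [ 0.454  -0.0117  0.4043] [-0.0002  0.9771  0.2126 -0.0004]
```

View pics/w1.png

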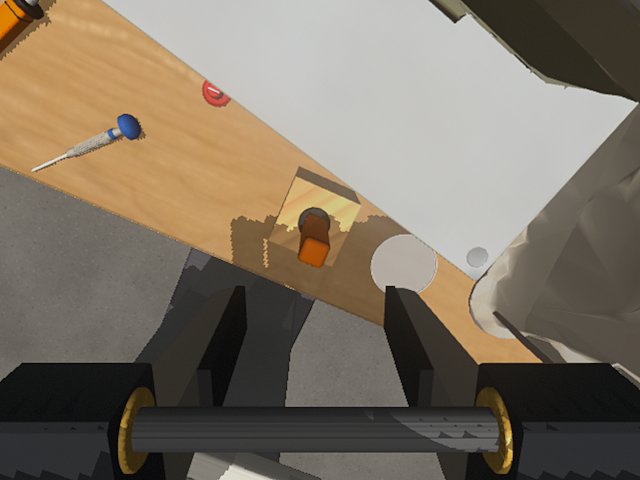

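The wrist view shows the driver's bright handle end at (313,250), its collar at (314,220), and the stand block around them.

Run:
```python
from h import *
d=dict(np.load("pics/w1.npz")); P=cloud(d); hsv=cv2.cvtColor(d["pixels"],cv2.COLOR_RGB2HSV)
m=cv2.inRange(hsv,(5,150,150),(16,255,255)); m[:180]=0
k,l,s,c=cv2.connectedComponentsWithStats(m); i=1+np.argmax(s[1:,4]); print(s[i],c[i])
ct=max(cv2.findContours((l==i).astype(np.uint8),0,1)[0],key=cv2.contourArea)[:,0].astype(float)
print("range med",np.median(P[l==i],0))
W=plane_hit(d,ct,np.array([0,0,.143]),np.array([0,0,1.]))
r=cv2.minAreaRect((W[:,:2]*1000).astype(np.float32)); print("top rect mm",r)
b=cv2.boxPoints(r); e=b[1]-b[0]; print("edge yaw",np.degrees(np.arctan2(e[1],e[0])))
# stand top face
m=(abs(P[...,2]-.066)<.004)&(abs(P[...,0]-.452)<.06)&(abs(P[...,1]+.012)<.06)&(d["pixels"][...,0]>d["pixels"][...,2]*1.2)
r=cv2.minAreaRect((P[m][:,:2]*1000).astype(np.float32)); print("stand top",r,m.sum())
# collar dark
g=(abs(P[...,2]-.071)<.003)&(abs(P[...,0]-.452)<.03)&(abs(P[...,1]+.012)<.03)&(hsv[...,2]<90); print("collar",P[g].mean(0),g.sum(), P[g].min(0),P[g].max(0))
# cabinet top height
print("cab",P[60,330],P[250,470])
```

```text
[300 240  27  26 472] [313.0169 252.7034]
range med [ 0.4554 -0.0106  0.1426]
top rect mm ((455.3537292480469, -10.610721588134766), (13.44043254852295, 13.318594932556152), 3.162428379058838)
edge yaw -86.83758
stand top ((454.2847900390625, -10.930681228637695), (54.50482940673828, 54.06205749511719), 0.6151598691940308) 3513
collar [ 0.459  -0.0081  0.0706] 205 [ 0.4453 -0.0228  0.0681] [0.4667 0.0008 0.074 ]
cab [0.5517 0.0246 0.174 ] [ 0.4997 -0.0788  0.175 ]
```

Request:
{"api": "servo_tool", "payload": {
  "targets": [
    [45, [0, 0, 0], [0, 0, 0.94]],
    [45, [0, 0, 0], [0, 0, 0.94]],
    [45, [0, 0, 0], [0, 0, 0.94]],
    [45, [0, 0, 0], [0, 0, 0.94]],
    [45, [0.02, -0.04, 0], [0, 0, 0.94]],
    [45, [0, 0, 0.91], [0, 0, 0]],
    [45, [0, 0, 0.91], [0, 0, 0]],
    [45, [0, 0, 0.91], [0, 0, 0]],
    [45, [0, 0, 0.91], [0, 0, 0]],
    [45, [0, 0, 0.91], [0, 0, 0]],
    [45, [0, 0, 0], [0, 0, 0]],
    [5, [0, 0, 0], [0, 0, 0]],
    [5, [0, 0, 0], [0, 0, 0]],
    [5, [0, 0, 0], [0, 0, 0]],
    [5, [0, 0, 0], [0, 0, 0]],
    [5, [0, 0, 0], [0, 0, 0]]
  ],
  "newtons": 40
}}

```text
time_s: 5.32
eef_pos: [0.4544, -0.0112, 0.2916]
orientation: [0.0, 1.0, 0.025, 0.001]
wrist_force: [0.5, 0.4, 4.8]
finger_gap: 0.0161
grip_force: 40.0
```

Run:
```python
from h import *
s=log(); print(s["time_s"],s["qpos"],s["eef_pos"],s["orientation"],s["wrist_force"],s["torque"],s["finger_gap"],s["grip_force"])
```

```text
5.325 [-0.2917 -0.0351  2.0361  0.      1.1395  1.2282] [ 0.4544 -0.0112  0.2916] [0.0002 0.9997 0.0254 0.0005] [0.4561 0.4124 4.7931] [0.0625 0.1822 0.0166] 0.016055972817966332 40.00112056732178
```

Request:
{"api": "servo_tool", "payload": {
  "targets": [
    [5, [0, 0, -0.5], [0, 0, 0]],
    [5, [0, 0, -1], [0, 0, 0]],
    [5, [0, 0, -1], [0, 0, 0]],
    [5, [0, 0, -1], [0, 0, 0]],
    [5, [0, 0, -1], [0, 0, 0]],
    [5, [0, 0, -0.5], [0, 0, 0]],
    [5, [0, 0, 0], [0, 0, 0]]
  ]
}}

```text
time_s: 6.2
eef_pos: [0.4542, -0.0112, 0.4166]
orientation: [0.0, 1.0, 0.025, 0.001]
wrist_force: [0.6, 0.1, -1.2]
finger_gap: 0.0156
grip_force: 40.0
```

Run:
```python
from h import *
s=log(); print(s["time_s"],s["qpos"],s["eef_pos"],s["wrist_force"],s["finger_gap"])
w=snap("wrist","w2"); a=snap("side","s2")
T=np.array(s["eef_pos"])+rot(s["orientation"]).apply([0,0,.2876])
pw,ps=proj(w,T)[0],proj(a,T)[0]; print("tip px",pw,ps)
def crop(d,p,h,f):
    u,v=int(p[0]),int(p[1]); return cv2.resize(d["pixels"][max(v-h,0):v+h,max(u-h,0):u+h,::-1],(390,390),interpolation=cv2.INTER_CUBIC)
cv2.imwrite("pics/c2.png",np.hstack([crop(w,pw,50,4),crop(a,ps,40,5)]))
```

```text
6.2 [-0.2917 -0.1744  1.9041  0.      1.4105  1.2282] [ 0.4542 -0.0112  0.4166] [ 0.6038  0.0968 -1.1952] 0.01563864989001169
tip px [313.9334 243.5777] [311.5174 253.4705]
```

View pics/c2.png

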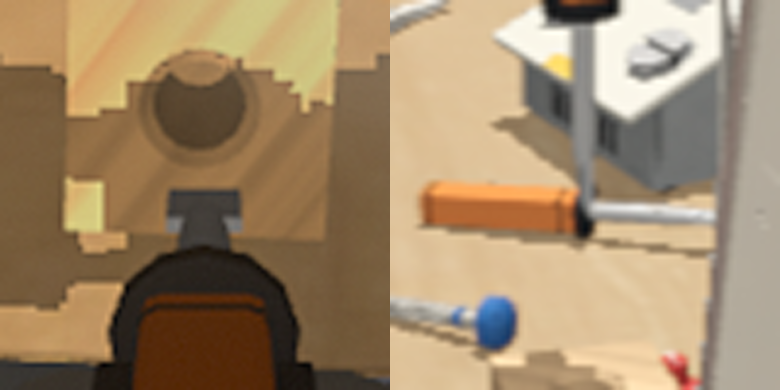

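The crop shows the blade's wide side running along the image horizontal, which is tool y. So the fingers hold the driver across its blade width. The side view shows a look-alike lying behind.

Request:
{"api": "servo_tool", "payload": {
  "targets": [
    [5, [0.14, -0.8, 0], [0, 0, -0.99]],
    [5, [0.14, -0.8, 0], [0, 0, -0.99]],
    [5, [0.14, -0.9, 0], [0, 0, -0.98]],
    [5, [0.14, -1, 0], [0, 0, 0]],
    [5, [0.14, -1, 0], [0, 0, 0]],
    [5, [0.14, -1, 0], [0, 0, 0]],
    [5, [0.14, -1, 0], [0, 0, 0]],
    [5, [0.14, -1, 0], [0, 0, 0]],
    [5, [0.14, -1, 0], [0, 0, 0]],
    [5, [0.14, -1, 0], [0, 0, 0]],
    [5, [0.14, -1, 0], [0, 0, 0]],
    [5, [0.14, -1, 0], [0, 0, 0]],
    [5, [0.14, -1, 0], [0, 0, 0]],
    [5, [0.14, -0.9, 0], [0, 0.8, 0]],
    [5, [0, 0, 0], [0, 0.9, 0]],
    [5, [0, 0, 0], [0, 0.9, 0]],
    [5, [0, 0, 0], [0, 0.9, 0]],
    [5, [0, 0, 0], [0, 0.9, 0]],
    [5, [-0.3, 0, 0.7], [0, 0.85, 0]],
    [5, [-0.3, 0, 0.7], [0, 0, 0]]
  ]
}}

```text
time_s: 8.8
eef_pos: [0.4144, 0.3238, 0.3759]
orientation: [-0.03, 0.968, 0.14, 0.205]
wrist_force: [0.7, -0.3, -0.6]
finger_gap: 0.0154
grip_force: 40.0
```

Request:
{"api": "servo_tool", "payload": {
  "targets": [
    [5, [0, 0, 0], [0, 0, 0]]
  ]
}}

```text
time_s: 8.93
eef_pos: [0.4142, 0.3235, 0.3747]
orientation: [-0.029, 0.969, 0.14, 0.203]
wrist_force: [0.1, -0.8, -0.5]
finger_gap: 0.0157
grip_force: 40.0
```

Run:
```python
from h import *
s=log(); print(s["time_s"],s["qpos"],s["eef_pos"],s["orientation"],s["wrist_force"],s["finger_gap"])
w=snap("wrist","w3")
print(proj(w,np.array(s["eef_pos"])+rot(s["orientation"]).apply([0,0,.2876])))
```

```text
8.925 [ 0.4499 -0.0651  1.9118 -0.085   0.8883  1.773 ] [0.4142 0.3235 0.3747] [-0.0289  0.9686  0.1403  0.2032] [ 0.0949 -0.7889 -0.5252] 0.01565299208741757
[[313.6851 243.0736]]
```

View pics/w3.png

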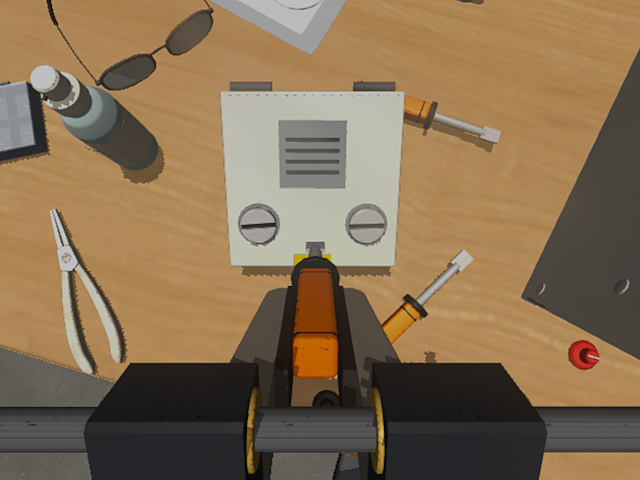

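The wrist view shows the cover from above: left screw at (258,224), right screw at (366,224), yellow mark and blade tip near (315,243). A look-alike lies to the right at (430,295), clear of the work.

```bash
cat > box.py <<'E'
from h import *
def measure(name,s):
    d=dict(np.load(f"pics/{name}.npz")); P=cloud(d); px=d["pixels"]; hsv=cv2.cvtColor(px,cv2.COLOR_RGB2HSV)
    m=np.zeros((480,640),np.uint8);cv2.fillPoly(m,[np.array([[226,100],[398,100],[392,200],[234,200]])],1)
    cv2.rectangle(m,(272,114),(352,194),0,-1)
    q=P[m>0]
    for _ in range(4):
        c=q.mean(0); n=np.linalg.eigh(np.cov((q-c).T))[1][:,0]; r=(q-c)@n; q=q[abs(r)<2*r.std()+1e-5]
    n*=np.sign(n[2]); print("n",n,"tilt",np.degrees(np.arccos(n[2])),"yaw",np.degrees(np.arctan2(-n[1],-n[0])),"res",r.std(),"c",c)
    x=np.array([-n[0],-n[1],0]); x/=np.linalg.norm(x); bx=x
    # cover outline -> yaw from side edges
    w=((hsv[...,1]<60)&(hsv[...,2]>170)).astype(np.uint8); 
    for a in((150,215),):
        L=[];Rr=[]
        for v in range(110,200,2):
            row=np.where(w[v,200:420])[0]+200; L.append((row[0]-.5,v)); Rr.append((row[-1]+.5,v))
        for nm,E in(("L",L),("R",Rr)):
            H=plane_hit(d,np.array(E,float),c,n); f=cv2.fitLine(H.astype(np.float32),cv2.DIST_HUBER,0,.01,.01).ravel(); f=f*np.sign(f[0]); print(nm,"edge yaw",np.degrees(np.arctan2(f[1],f[0])),f[3:])
    out={}
    for nm,(u,v) in(("left",(258,224)),("right",(366,224))):
        mm=np.zeros((480,640),np.uint8);cv2.circle(mm,(u,v),24,1,-1)
        D=(P-c)@n; head=((D>.003)&(D<.011)&(mm>0))
        uv=np.argwhere(head)[:,::-1].astype(np.float32); (cu,cv_),rr=cv2.minEnclosingCircle(uv); md=np.median(D[head])
        # slot: dark pixels
        g=hsv[...,2].astype(int); mm2=np.zeros_like(mm);cv2.circle(mm2,(u,v),17,1,-1)
        dk=np.argwhere((g<75)&(mm2>0))[:,::-1].astype(float)
        H=plane_hit(d,dk,c+.007*n,n); f=cv2.fitLine(H.astype(np.float32),cv2.DIST_HUBER,0,.01,.01).ravel()
        yax=np.cross(n,bx); sl=f[:3]*np.sign(f[:3]@yax); xax=np.cross(yax,n)
        ang=np.degrees(np.arctan2(sl@-xax,sl@yax))
        hc=plane_hit(d,(cu,cv_),c+.007*n,n)[0]; Hc=P[head].mean(0)
        print(nm,"circle px",(cu,cv_,rr),"headheight",md,"centre(top)",hc,"cloudmean",Hc,"slot mid",f[3:],len(dk),"slot ang(acw)",ang)
        out[nm]=f[3:]
    return n,c,out
E
python3 - <<'E'
from box import *
n,c,o=measure("w3",None)
from cell import robot; s=robot.state()
y=np.array(o["left"])-o["right"]; print("screws dir yaw",np.degrees(np.arctan2(-y[0],y[1])),np.linalg.norm(y),y)
M=rot(s["orientation"]).as_matrix(); print(M)
E
```

```text
n [-0.3902 -0.1146  0.9136] tilt 23.99537594836862 yaw 16.366652062242093 res 0.000609193241950892 c [0.5974 0.3783 0.081 ]
L edge yaw 16.35226 [0.5824 0.443  0.0826]
R edge yaw 16.417217 [0.6165 0.3157 0.0813]
left circle px (257.3089294433594, 225.14634704589844, 18.344905853271484) headheight 0.006852141794977971 centre(top) [0.5316 0.4032 0.0636] cloudmean [0.5315 0.4031 0.0633] slot mid [0.531  0.4045 0.0635] 124 slot ang(acw) 3.727730013288877
right circle px (365.9130859375, 225.25938415527344, 18.378374099731445) headheight 0.006893304933471199 centre(top) [0.5551 0.3233 0.0637] cloudmean [0.555  0.3231 0.0633] slot mid [0.5532 0.33   0.0637] 18 slot ang(acw) 2.932803185429931
screws dir yaw 16.603302 0.077807456 [-0.0222  0.0746 -0.0001]
[[ 0.8769  0.2837  0.3881]
 [ 0.2596 -0.9589  0.1142]
 [ 0.4046  0.0006 -0.9145]]
```

Run:
```python
from h import *
from cell import robot
s=robot.state(); M=rot(s["orientation"]).as_matrix(); t=np.array(s["eef_pos"])
d=dict(np.load("pics/w3.npz")); P=(cloud(d)-t)@M
for a in np.arange(.205,.296,.006):
    m=(P[...,2]>a)&(P[...,2]<a+.006)&(abs(P[...,0])<.03)&(abs(P[...,1])<.03)
    if m.sum()>2: q=P[m]; print(round(a,3),m.sum(),"x",np.percentile(q[:,0],[5,50,95]),"y",np.percentile(q[:,1],[2,50,98]))
g=cv2.cvtColor(d["pixels"],cv2.COLOR_RGB2GRAY); print(g[234:262,300:330:1])
Ml=lambda T:(np.array(T)-t)@M
n=np.array([-.3902,-.1146,.9136])
for nm,T in(("left",[.5316,.4032,.0636]),("right",[.5551,.3233,.0637])): print(nm,"head top in tool",Ml(T),"floor",Ml(np.array(T)-.005*n))
```

```text
0.205 156 x [0.0046 0.0058 0.0062] y [-0.0068  0.001   0.0083]
0.211 152 x [0.0047 0.0058 0.0062] y [-0.0071  0.0005  0.0086]
0.217 481 x [-0.003   0.0055  0.0092] y [-0.0105  0.001   0.012 ]
0.223 212 x [-0.0027  0.0067  0.0099] y [-0.0111 -0.0005  0.0125]
0.247 4 x [0.0013 0.0014 0.0015] y [-0.0012  0.0007  0.0027]
0.253 38 x [0.0001 0.0013 0.0017] y [-0.002   0.001   0.0041]
0.259 44 x [-0.0016  0.001   0.0018] y [-0.0031  0.0004  0.0046]
0.265 24 x [-0.0005  0.001   0.0017] y [-0.0026  0.001   0.004 ]
0.271 65 x [-0.0033 -0.0011  0.0008] y [-0.0051  0.001   0.0066]
0.277 38 x [-0.0015 -0.0011 -0.0009] y [-0.0053 -0.0012  0.0063]
0.283 49 x [-0.0014 -0.0011 -0.0009] y [-0.0047  0.001   0.0062]
[[189 188 188 189 188 189 188 188 188 188 189 188 188 188 188 188 188 188
  189 188 188 188 188 187 188 188 188 188 188 188]
 [189 188 188 188 189 189 188 189 189 188 189 188 189 189 189 189 189 188
  188 188 188 190 189 189 188 189 188 188 188 188]
 [188 189 189 188 189 188 189 189 189 188 190 188 187 188 188 190 189 189
  188 187 188 188 187 188 188 188 188 189 188 187]
 [189 189 189 188 1
[... 2567 characters left out ...]
5  36  85 127 138 135 142 155 156 152]
 [154 159 151 103  67  55  31  25  30  34  37  40  43  45  49  50  50  44
   41  40  37  36  30  26  35  37  80 127 153 157]
 [159 152 107  45  25  33  35  36  42  46  49  51  55  54  58  56  59  53
   50  50  48  46  41  36  33  34  28  51 119 152]
 [148 104  47  33  39  43  46  49  52  52  56  57  53  49  46  44  44  47
   51  54  51  52  49  47  45  43  39  28  54 114]
 [ 92  31  33  46  50  50  53  53  50  49  45  43  43  42  45  45  43  43
   43  45  44  45  47  48  49  50  49  40  32  31]]
left head top in tool [-0.0034 -0.0432  0.3404] floor [-0.0034 -0.0432  0.3454]
right head top in tool [-0.0035  0.0401  0.3403] floor [-0.0035  0.0401  0.3453]
```

Request:
{"api": "servo_tool", "payload": {
  "targets": [
    [5, [-0.02, -0.58, 0.61], [0, 0, 0]],
    [5, [-0.02, -0.58, 0.61], [0, 0, 0]],
    [5, [-0.02, -0.59, 0.61], [0, 0, -0.5]],
    [5, [0, 0, 0], [0, 0, 0]],
    [5, [0, 0, 0], [0, 0, 0]]
  ]
}}

```text
time_s: 9.6
eef_pos: [0.4196, 0.3708, 0.3365]
orientation: [-0.026, 0.965, 0.159, 0.207]
wrist_force: [0.5, -0.2, -0.9]
finger_gap: 0.0158
grip_force: 40.0
```

```bash
cat > hov.py <<'E'
from h import *
import sys
s=log(); M=rot(s["orientation"]).as_matrix(); t=np.array(s["eef_pos"]); print(s["time_s"],s["qpos"],t,M[:,2],s["wrist_force"])
d=snap("wrist",sys.argv[1]); P=(cloud(d)-t)@M
n=np.array([-.3902,-.1146,.9136])
for a in (.271,.279,.283):
    m=(P[...,2]>a)&(P[...,2]<a+.006)&(abs(P[...,0])<.012)&(abs(P[...,1])<.012)
    q=P[m]; print(a,m.sum(),"x",np.median(q[:,0]),"y",np.percentile(q[:,1],[2,98]),"zmax",q[:,2].max())
for nm,T in(("left",[.5316,.4032,.0636]),("right",[.5551,.3233,.0637])): print(nm,"top",(np.array(T)-t)@M)
u,v=map(int,proj(d,t+M@[0,0,.2876])[0]); print(u,v)
c=cv2.resize(d["pixels"][v-40:v+40,u-50:u+50,::-1],(750,600),interpolation=cv2.INTER_CUBIC); cv2.imwrite(f"pics/{sys.argv[1]}c.png",c)
E
python3 hov.py w4
```

```text
9.6 [ 0.5316  0.0713  1.8559 -0.1368  0.8091  1.8496] [0.4196 0.3708 0.3365] [ 0.392   0.116  -0.9126] [ 0.5331 -0.2236 -0.9313]
0.271 67 x 0.00084293814471334 y [-0.0053  0.0064] zmax 0.27653466288239764
0.279 47 x 0.0009302265143011751 y [-0.0048  0.006 ] zmax 0.2848448296778752
0.283 39 x 0.0009577965103926231 y [-0.0049  0.006 ] zmax 0.28730027959628496
left top [-0.0052  0.0005  0.2967]
right top [-0.0085  0.0837  0.2965]
313 243
```

View pics/w4c.png

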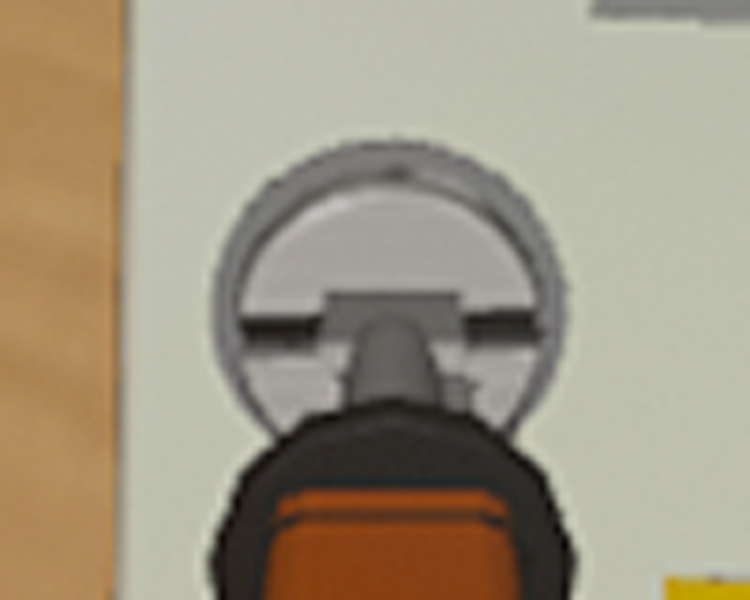

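The close crop shows the blade centred sideways over the left screw (blade x≈394, head ≈391). It sits uphill of the slot line (row ≈327) by about 5 mm once the height is allowed for.

Request:
{"api": "servo_tool", "payload": {
  "targets": [
    [5, [-0.19, 0, 0.16], [0, 0, 0]],
    [5, [0, 0, 0], [0, 0, 0]],
    [5, [0, 0, 0], [0, 0, 0]],
    [5, [0, 0, 0], [0, 0, 0]]
  ]
}}

```text
time_s: 10.15
eef_pos: [0.4169, 0.3699, 0.3301]
orientation: [-0.026, 0.965, 0.159, 0.207]
wrist_force: [0.2, 0.3, -0.9]
finger_gap: 0.0162
grip_force: 40.0
```

```bash
python3 hov.py w5
python3 - <<'E'
from h import *
d=dict(np.load("pics/w5.npz")); g=cv2.cvtColor(d["pixels"],cv2.COLOR_RGB2GRAY); 
print(g[225:262,[297,299,301,303,305,308,310,313,316,318,320,323,325,327,329,331,333]])
E
```

```text
10.15 [ 0.5329  0.0726  1.8679 -0.1389  0.7968  1.853 ] [0.4169 0.3699 0.3301] [ 0.3913  0.1158 -0.913 ] [ 0.1658  0.341  -0.8761]
0.271 68 x 0.0007880217661625165 y [-0.0053  0.0064] zmax 0.27699813294580644
0.279 48 x 0.0009001876339209501 y [-0.0049  0.0059] zmax 0.28495829780533505
0.283 35 x 0.000896845161636645 y [-0.005  0.006] zmax 0.2875423693600776
left top [0.0003 0.0006 0.2921]
right top [-0.0031  0.0838  0.2919]
313 243
[[119 115  88 162 186 169 164 163 163 163 161 168 172 121  82 123 121]
 [123  96 126 182 170 161 162 160 160 160 161 162 165 161  92 102 125]
 [114  89 166 170 162 160 160 160 161 161 160 161 163 171 136  75 121]
 [ 94 131 175 164 162 163 162 163 162 161 161 160 161 163 165  90 114]
 [ 90 160 167 160 162 160 160 160 161 160 161 159 160 161 169 129  97]
 [116 165 161 160 160 160 161 161 161 160 161 160 160 161 164 161  70]
 [142 165 162 161 161 162 160 161 161 161 162 162 161 162 162 170  92]
 [159 164 163 162 162 161 162 161 162 162 161 162 162 161 161 166 124]
 [166 164 163 162 161 162 161 161 162 162 160 161 161 161 161 163 148]
 [167 162 160 160 160 16
[... 1264 characters left out ...]
159 158 158 127  79  97  94  89  71 148 109 161 158 143  95]
 [102 139 161 159 160  78  82  97  94  89  72 101  90 161 160  94 116]
 [149  95 158 160 161  78  84 101  97  90  74 102 114 158 148  62 167]
 [184  87 133 161 161  81  89  90  83  87  77 107 143 156 104  73 196]
 [196 127  81 152 167  82  77  51  37  63  66 107 141 130  72 100 195]
 [191 174 102 115 138  59  34  35  36  34  36  83 110  79 100 140 193]
 [190 196 181  69  47  31  34  42  47  40  36  30  33  58 163 180 191]
 [189 192 194  43  32  41  47  54  56  50  46  37  36  44 202 195 189]
 [190 201 124  30  43  50  55  49  44  49  54  47  43  30 140 199 189]
 [195 175  26  42  48  50  44  42  41  43  44  48  48  42  30 179 193]]
```

Request:
{"api": "servo_tool", "payload": {
  "targets": [
    [5, [0, 0, 0.17], [0, 0, 0]],
    [5, [0, 0, 0.12], [0, 0, 0]],
    [5, [0, 0, 0], [0, 0, 0]],
    [5, [0, 0, 0], [0, 0, 0]]
  ]
}}

```text
time_s: 10.7
eef_pos: [0.4197, 0.3708, 0.3233]
orientation: [-0.026, 0.965, 0.159, 0.207]
wrist_force: [-0.9, -1.0, -1.3]
finger_gap: 0.0159
grip_force: 40.0
```

```bash
python3 hov.py w6
```

```text
10.7 [ 0.5315  0.0881  1.8661 -0.14    0.7835  1.8538] [0.4197 0.3708 0.3233] [ 0.391   0.1156 -0.9131] [-0.8896 -1.0028 -1.3424]
0.271 70 x 0.0008151269658784321 y [-0.0053  0.0064] zmax 0.2765591831932177
0.279 560 x 0.004231734403424766 y [-0.0113  0.0116] zmax 0.2849974256513487
0.283 826 x 0.00420378972687355 y [-0.0114  0.0117] zmax 0.28895495883530586
left top [0.0005 0.0007 0.2846]
right top [-0.0029  0.0839  0.2845]
313 243
```

Request:
{"api": "servo_tool", "payload": {
  "targets": [
    [5, [0, 0, 0.05], [0, 0, 0]],
    [5, [0, 0, 0], [0, 0, -0.8]],
    [5, [0, 0, 0], [0, 0, -0.9]],
    [5, [0, 0, 0], [0, 0, -0.9]],
    [5, [0, 0, 0], [0, 0, -0.9]]
  ],
  "newtons": 50
}}

```text
time_s: 11.38
eef_pos: [0.4202, 0.3709, 0.3222]
orientation: [0.004, 0.933, 0.294, 0.208]
wrist_force: [-0.4, -0.7, -0.1]
finger_gap: 0.0154
grip_force: 50.0
```

```bash
cat > st.py <<'E'
from h import *
s=log(); M=rot(s["orientation"]).as_matrix(); t=np.array(s["eef_pos"])
n=np.array([-.3902,-.1146,.9136]); x=np.array([-n[0],-n[1],0]);x/=np.linalg.norm(x); by=np.cross([0,0,1],x); bx=np.cross(by,n); y=-M[:,1]
print(s["time_s"],s["qpos"],"F tool",M.T@s["wrist_force"],"T tool",M.T@s["torque"],"gap",s["finger_gap"],"turn deg",np.degrees(np.arctan2(y@-bx,y@by)))
for nm,T in(("left",[.5316,.4032,.0636]),("right",[.5551,.3233,.0637])): print(nm,"top",(np.array(T)-t)@M)
E
python3 st.py
```

```text
11.375 [ 0.5313  0.0906  1.8658 -0.1401  0.7811  1.5716] F tool [-0.7299  0.3229 -0.159 ] T tool [ 0.0974 -0.2632  0.0452] gap 0.015400837245094008 turn deg 18.564262960553464
left top [0.0002 0.0008 0.2834]
right top [-0.0262  0.0797  0.2833]
```

Request:
{"api": "servo_tool", "payload": {
  "targets": [
    [5, [0, 0, 0], [0, 0, -0.9]],
    [5, [0, 0, 0], [0, 0, -0.9]],
    [5, [0, 0, 0], [0, 0, -0.9]],
    [5, [0, 0, 0], [0, 0, -0.9]],
    [5, [0, 0, 0], [0, 0, -0.9]],
    [5, [0, 0, 0], [0, 0, -0.9]],
    [5, [0, 0, 0], [0, 0, -0.9]],
    [5, [0, 0, 0], [0, 0, -0.9]],
    [5, [0, 0, 0], [0, 0, -0.9]],
    [5, [0, 0, 0], [0, 0, -0.9]],
    [5, [0, 0, 0], [0, 0, -0.9]],
    [5, [0, 0, 0], [0, 0, -0.9]]
  ]
}}

```text
time_s: 12.88
eef_pos: [0.4202, 0.3709, 0.3222]
orientation: [0.091, 0.724, 0.657, 0.188]
wrist_force: [0.6, 0.7, -1.3]
finger_gap: 0.0159
grip_force: 50.0
```

```bash
python3 st.py
```

```text
12.875 [ 0.5313  0.0906  1.8657 -0.1401  0.781   0.7076] F tool [ 0.5636 -0.0265  1.5518] T tool [ 0.1924 -0.087  -0.0041] gap 0.015909366737319446 turn deg 68.06482674212711
left top [-0.0005  0.0006  0.2834]
right top [-0.0777  0.0318  0.2833]
```

Request:
{"api": "servo_tool", "payload": {
  "targets": [
    [5, [0, 0, 0], [0, 0, -0.6]],
    [5, [0, 0, 0], [0, 0, -0.6]],
    [5, [0, 0, 0], [0, 0, 0]]
  ]
}}

```text
time_s: 13.25
eef_pos: [0.4202, 0.3709, 0.3222]
orientation: [0.099, 0.693, 0.69, 0.183]
wrist_force: [0.8, -0.5, -0.4]
finger_gap: 0.0155
grip_force: 50.0
```

```bash
python3 st.py
```

```text
13.25 [ 0.5313  0.0906  1.8658 -0.1401  0.781   0.6145] F tool [-0.5222  0.5827  0.6445] T tool [ 0.1271 -0.0088 -0.0196] gap 0.015450890859166382 turn deg 73.40523481145453
left top [-0.0005  0.0006  0.2834]
right top [-0.0803  0.0245  0.2833]
```

Request:
{"api": "servo_tool", "payload": {
  "targets": [
    [5, [0, 0, 0], [0, 0, -0.6]],
    [5, [0, 0, 0], [0, 0, -0.6]],
    [5, [0, 0, 0], [0, 0, -0.6]],
    [5, [0, 0, 0], [0, 0, 0]]
  ]
}}

```text
time_s: 13.75
eef_pos: [0.4201, 0.371, 0.3222]
orientation: [0.112, 0.642, 0.738, 0.176]
wrist_force: [1.1, -0.5, -1.1]
finger_gap: 0.0159
grip_force: 50.0
```

```bash
python3 st.py
cat > slot.py <<'E'
from h import *
import sys
# slot depth: pixels of head cloud below head top within 13 mm of centre
d=snap("wrist",sys.argv[1]); P=cloud(d)
n=np.array([-.3902,-.1146,.9136]); x=np.array([-n[0],-n[1],0]);x/=np.linalg.norm(x); by=np.cross([0,0,1],x); bx=np.cross(by,n)
for nm,T in(("left",[.5316,.4032,.0636]),("right",[.5551,.3233,.0637])):
    q=P-np.array(T); a,b,h=q@bx,q@by,q@n; m=(np.hypot(a,b)<.0125)&(h<-.002)&(h>-.008)
    m2=(np.hypot(a,b)<.0125)&(abs(h)<.0015)
    if m.sum()<5: print(nm,"few",m.sum(),m2.sum()); continue
    f=cv2.fitLine(np.c_[a[m],b[m]].astype(np.float32),cv2.DIST_HUBER,0,.001,.01).ravel(); f[:2]*=np.sign(f[1]) or 1
    print(nm,m.sum(),m2.sum(),"slot acw deg",np.degrees(np.arctan2(-f[0],f[1])),"mid",f[2:]*1000,"mm; head mid",a[m2].mean()*1000,b[m2].mean()*1000)
E
python3 slot.py w7
```

```text
13.75 [ 0.5313  0.0905  1.8657 -0.1401  0.781   0.4712] F tool [-0.7335  0.4729  1.4006] T tool [ 0.1261  0.0469 -0.0219] gap 0.015882783462384843 turn deg 81.6147786817368
left top [-0.0007  0.0005  0.2835]
right top [-0.0831  0.0127  0.2833]
left 117 662 slot acw deg 68.595856 mid [-0.6783 -1.1693] mm; head mid 0.7055540558624454 2.978396773014047
right few 0 0
```

Request:
{"api": "servo_tool", "payload": {
  "targets": [
    [5, [0, 0, 0], [0, 0, -0.6]],
    [5, [0, 0, 0], [0, 0, -0.5]],
    [5, [0, 0, 0], [0, 0, 0]]
  ]
}}

```text
time_s: 14.18
eef_pos: [0.4202, 0.3709, 0.3222]
orientation: [0.12, 0.609, 0.766, 0.171]
wrist_force: [1.2, 1.4, -1.9]
finger_gap: 0.0156
grip_force: 50.0
```

```bash
python3 st.py; python3 slot.py w8; python3 hov.py w9|head -1
```

```text
14.175 [ 0.5312  0.0905  1.8658 -0.1401  0.781   0.3834] F tool [1.0177 0.6241 2.37  ] T tool [0.0711 0.0356 0.0727] gap 0.015558097884701898 turn deg 86.64164321018129
left top [-0.0006  0.0004  0.2835]
right top [-0.0838  0.0054  0.2833]
left 112 661 slot acw deg 69.540794 mid [-1.0696 -1.04  ] mm; head mid 0.431957808305064 3.018918673915065
right few 0 0
14.225 [ 0.5313  0.0906  1.8657 -0.1401  0.781   0.3835] [0.4202 0.3709 0.3222] [ 0.3911  0.1158 -0.913 ] [ 0.851   0.9501 -1.6361]
```

View pics/w9c.png

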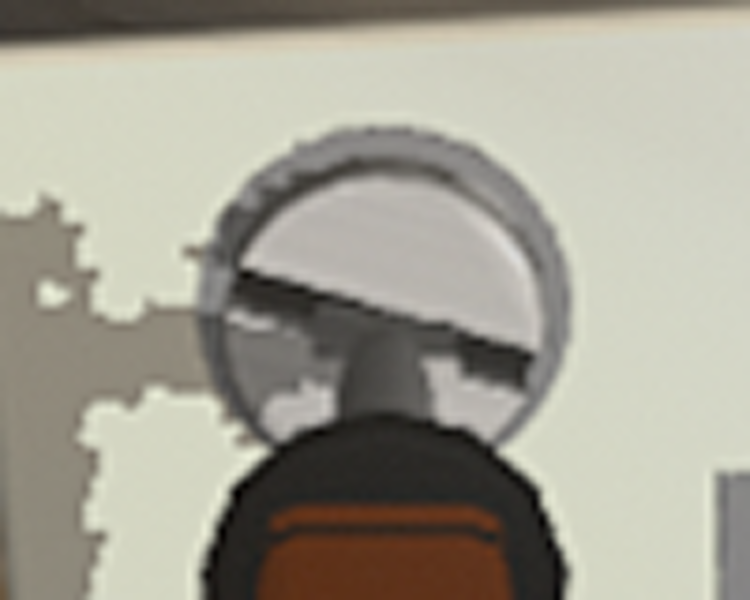

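The crop shows the left slot rotated, running from (235,285) to (530,365), about 70 degrees from level. It did not move with further turning, so the left screw is on its stop.

Request:
{"api": "servo_tool", "payload": {
  "targets": [
    [5, [0, 0, 0], [0, 0, 0.8]],
    [5, [0, 0, 0], [0, 0, 0.8]],
    [5, [0, 0, 0], [0, 0, 0.8]],
    [5, [0, 0, 0], [0, 0, 0.8]],
    [5, [0, 0, -0.2], [0, 0, 0]],
    [5, [0, 0, -0.4], [0, 0, 0]],
    [5, [0, 0, 0], [0, 0, 0]]
  ],
  "newtons": 40
}}

```text
time_s: 15.15
eef_pos: [0.4143, 0.3694, 0.3373]
orientation: [0.097, 0.701, 0.682, 0.186]
wrist_force: [-0.2, -0.3, -0.3]
finger_gap: 0.0157
grip_force: 40.0
```

Request:
{"api": "servo_tool", "payload": {
  "targets": [
    [5, [0, 0, 0], [0, 0, 0.95]],
    [5, [0, 0, 0], [0, 0, 0.95]],
    [5, [0, 0, 0], [0, 0, 0.95]],
    [5, [0, 0, 0], [0, 0, 0.95]],
    [5, [0, 0, 0], [0, 0, 0.95]],
    [5, [0, 0, 0], [0, 0, 0.95]],
    [5, [0, 0, 0], [0, 0, 0.95]],
    [5, [0, 0, 0], [0, 0, 0.95]],
    [5, [0, 0, 0], [0, 0, 0.95]],
    [5, [0, 0, 0], [0, 0, 0.95]],
    [5, [0, 0, 0], [0, 0, 0.95]],
    [5, [0, 0, 0], [0, 0, 0.95]],
    [5, [0, 0, 0], [0, 0, 0.95]],
    [5, [0, 0, 0], [0, 0, 0.95]],
    [5, [0, 0, 0], [0, 0, 0.95]],
    [5, [0, 0, 0], [0, 0, 0.95]]
  ]
}}

```text
time_s: 17.15
eef_pos: [0.4142, 0.3691, 0.3359]
orientation: [-0.026, 0.965, 0.158, 0.207]
wrist_force: [-0.9, -0.2, -1.1]
finger_gap: 0.0158
grip_force: 40.0
```

Request:
{"api": "servo_tool", "payload": {
  "targets": [
    [5, [-0.03, 0.83, 0], [0, 0, 0]],
    [5, [-0.03, 0.83, 0], [0, 0, 0]],
    [5, [-0.03, 0.83, 0], [0, 0, 0]],
    [5, [-0.03, 0.83, 0], [0, 0, 0]],
    [5, [0, 0, 0], [0, 0, 0]],
    [5, [0, 0, 0], [0, 0, 0]],
    [5, [0, 0, 0], [0, 0, 0]]
  ]
}}

```text
time_s: 18.02
eef_pos: [0.4379, 0.2902, 0.336]
orientation: [-0.026, 0.965, 0.16, 0.207]
wrist_force: [1.0, 0.3, -0.5]
finger_gap: 0.0157
grip_force: 40.0
```

```bash
python3 st.py; python3 slot.py w10; python3 hov.py w11
```

```text
18.025 [ 0.3628 -0.0273  1.9571 -0.0423  0.7933  1.6284] F tool [0.7755 0.0721 0.9145] T tool [-0.0291 -0.2741  0.0043] gap 0.015656492704179074 turn deg 2.4386534302208847
left top [ 0.0036 -0.0816  0.2985]
right top [0.0001 0.0017 0.2983]
left 204 801 slot acw deg 70.35103 mid [0.3566 0.5293] mm; head mid 0.11444470625497681 0.16919724693379332
right 181 585 slot acw deg 1.7837902 mid [-1.8423 -0.9692] mm; head mid 3.39373129087818 -0.35400885153778167
18.075 [ 0.3628 -0.0273  1.9571 -0.0423  0.7933  1.6283] [0.4379 0.2902 0.336 ] [ 0.3908  0.1161 -0.9131] [-1.0434  0.2499 -0.5757]
0.271 70 x 0.0007834067448792359 y [-0.0054  0.0064] zmax 0.2767904252231998
0.279 47 x 0.0009345319965562563 y [-0.005  0.006] zmax 0.2849007314580168
0.283 39 x 0.0009170749655433334 y [-0.0049  0.006 ] zmax 0.28787330663034055
left top [ 0.0036 -0.0815  0.2985]
right top [0.0002 0.0017 0.2983]
313 243
```

Request:
{"api": "servo_tool", "payload": {
  "targets": [
    [5, [-0.01, 0.04, 0.2], [0, 0, 0]],
    [5, [0, 0, 0.2], [0, 0, 0]],
    [5, [0, 0, 0.13], [0, 0, 0]],
    [5, [0, 0, 0], [0, 0, 0]],
    [5, [0, 0, 0], [0, 0, 0]]
  ]
}}

```text
time_s: 18.75
eef_pos: [0.4434, 0.2901, 0.3239]
orientation: [-0.026, 0.965, 0.159, 0.207]
wrist_force: [0.0, 0.3, -1.2]
finger_gap: 0.0158
grip_force: 40.0
```

```bash
python3 st.py
```

```text
18.75 [ 0.3585  0.0007  1.9554 -0.0417  0.7667  1.6256] F tool [-0.3795 -0.3153  1.176 ] T tool [ 0.0388 -0.227   0.0388] gap 0.015813067472751227 turn deg 2.3915543707360505
left top [ 0.0037 -0.0834  0.2852]
right top [ 0.0003 -0.0001  0.2851]
```

Request:
{"api": "servo_tool", "payload": {
  "targets": [
    [5, [0, 0, 0.06], [0, 0, 0]],
    [5, [0, 0, 0], [0, 0, -0.9]],
    [5, [0, 0, 0], [0, 0, -0.95]],
    [5, [0, 0, 0], [0, 0, -0.95]],
    [5, [0, 0, 0], [0, 0, -0.95]],
    [5, [0, 0, 0], [0, 0, -0.95]],
    [5, [0, 0, 0], [0, 0, -0.95]],
    [5, [0, 0, 0], [0, 0, -0.95]],
    [5, [0, 0, 0], [0, 0, -0.95]],
    [5, [0, 0, 0], [0, 0, -0.95]],
    [5, [0, 0, 0], [0, 0, -0.95]],
    [5, [0, 0, 0], [0, 0, -0.95]],
    [5, [0, 0, 0], [0, 0, -0.95]],
    [5, [0, 0, 0], [0, 0, -0.95]],
    [5, [0, 0, 0], [0, 0, -0.95]],
    [5, [0, 0, 0], [0, 0, -0.95]],
    [5, [0, 0, 0], [0, 0, -0.95]],
    [5, [0, 0, 0], [0, 0, -0.8]],
    [5, [0, 0, 0], [0, 0, -0.8]],
    [5, [0, 0, 0], [0, 0, 0]]
  ],
  "newtons": 50
}}

```text
time_s: 21.25
eef_pos: [0.444, 0.2903, 0.3225]
orientation: [0.108, 0.658, 0.724, 0.178]
wrist_force: [-0.3, 0.4, -1.6]
finger_gap: 0.0155
grip_force: 50.0
```

```bash
python3 st.py; python3 slot.py w12
```

```text
21.25 [ 0.3584  0.004   1.9551 -0.0416  0.7636  0.2864] F tool [ 0.3438 -0.9069  1.3971] T tool [ 0.2075 -0.0569  0.0279] gap 0.015492155412409366 turn deg 79.12463807958132
left top [ 0.0819 -0.0156  0.2837]
right top [0.0001 0.0002 0.2836]
left 314 1128 slot acw deg 69.81028 mid [-0.3001 -0.3504] mm; head mid 0.08394974835038828 0.27959718205678946
right 117 705 slot acw deg 66.22914 mid [-0.5931 -1.9217] mm; head mid 0.7188716873846244 2.7616539213772553
```

Request:
{"api": "servo_tool", "payload": {
  "targets": [
    [5, [0, 0, 0], [0, 0, -0.8]],
    [5, [0, 0, 0], [0, 0, -0.9]],
    [5, [0, 0, 0], [0, 0, 0]]
  ]
}}

```text
time_s: 21.68
eef_pos: [0.444, 0.2903, 0.3225]
orientation: [0.12, 0.607, 0.767, 0.171]
wrist_force: [0.0, 0.1, -0.9]
finger_gap: 0.0162
grip_force: 50.0
```

```bash
python3 st.py; python3 slot.py w13
```

```text
21.675 [ 0.3584  0.004   1.9551 -0.0416  0.7637  0.1513] F tool [ 0.0939 -0.2957  0.8124] T tool [0.1133 0.0663 0.0741] gap 0.01620127472820013 turn deg 86.85792629836364
left top [ 0.0833 -0.0043  0.2837]
right top [0.0001 0.0003 0.2835]
left 312 1138 slot acw deg 69.89386 mid [ 1.7714 -1.207 ] mm; head mid 0.09265828090247684 0.20171218392550339
right 118 679 slot acw deg 69.11372 mid [ 2.5661 -3.0701] mm; head mid 0.44968915766492973 2.957747541980581
```

Request:
{"api": "servo_tool", "payload": {
  "targets": [
    [5, [0, 0, 0], [0, 0, 0.8]],
    [5, [0, 0, 0], [0, 0, 0.8]],
    [5, [0, 0, 0], [0, 0, 0.8]],
    [5, [0, 0, 0], [0, 0, 0.8]],
    [5, [0, 0, -0.2], [0, 0, 0]],
    [5, [0, 0, -0.6], [0, 0, 0]],
    [5, [0, 0, -0.6], [0, 0, 0]],
    [5, [0, 0, 0], [0, 0, 0]]
  ],
  "newtons": 40
}}

```text
time_s: 22.72
eef_pos: [0.4304, 0.2864, 0.3567]
orientation: [0.098, 0.699, 0.683, 0.186]
wrist_force: [-0.5, 0.2, -1.0]
finger_gap: 0.0155
grip_force: 40.0
```

```bash
python3 st.py; python3 slot.py w14; cat log.txt | wc -l
python3 - <<'E'
# fit planar arm kinematics from logged states
from h import *
from scipy.optimize import least_squares
D=[eval(l) for l in open("log.txt")]
q=np.array([d[0] for d in D]); p=np.array([d[1] for d in D]); o=[rot(d[2]) for d in D]
z=np.array([r.as_matrix()[:,2] for r in o])
def fk(x,q):
    a,h,L1,L2,d6,dy,b=x; out=[]
    for qq in q:
        th=qq[1]; ph=th+qq[2]
        R4=R.from_euler("z",qq[0])*R.from_euler("y",ph)
        # elbow chain: upper arm L1 along sin/cos, forearm L2 (+offset b)
        e=np.array([a+L1*np.sin(th)+L2*np.sin(ph)+b*np.cos(ph),dy,h+L1*np.cos(th)+L2*np.cos(ph)-b*np.sin(ph)])
        t=R4*R.from_euler("z",qq[3])*R.from_euler("y",qq[4])
        out.append(R.from_euler("z",qq[0]).apply(e)+t.apply([0,0,d6]))
    return np.array(out)
r=least_squares(lambda x:(fk(x,q)-p).ravel(),[0,.3,.4,.4,.1,.1,0]); print(r.x,np.abs(r.fun).max())
zz=np.array([(R.from_euler("z",k[0])*R.from_euler("y",k[1]+k[2])*R.from_euler("z",k[3])*R.from_euler("y",k[4])).apply([0,0,1]) for k in q]); print(np.abs(zz-z).max())
np.save("kin.npy",r.x)
E
```

```text
22.725 [ 0.3609 -0.0763  1.9608 -0.0402  0.8343  0.4044] F tool [ 0.0373 -0.8698  0.7157] T tool [ 0.1939 -0.1369  0.0009] gap 0.015463012960472734 turn deg 72.30611533097513
left top [ 0.0786 -0.0274  0.3208]
right top [-0.0007 -0.002   0.3206]
left 237 850 slot acw deg 70.15072 mid [-0.3111 -0.3699] mm; head mid 0.14220692971116988 0.2691132430914458
right 165 639 slot acw deg 69.54287 mid [ 2.7073 -3.5591] mm; head mid 0.4390288840869006 1.4300372457953716
19
[0.     0.2981 0.3857 0.5191 0.132  0.1199 0.0478] 5.571843542107047e-10
7.082008590675315e-16
```

Both slots now read 70 degrees, and the arm kinematics fit exactly. Next I measure the lip and plan the levering path.

```bash
cat > kin.py <<'E'
from h import *
from scipy.optimize import least_squares
a,h_,L1,L2,d6,dy,b=np.load("kin.npy")
lo=np.array([-2.91,-.94,.18,-1.29,.17,-3]);hi=np.array([2.91,2.29,2.7,4.43,2.64,3])
def fk(q):
    ph=q[1]+q[2]; z1=R.from_euler("z",q[0])
    e=np.array([a+L1*np.sin(q[1])+L2*np.sin(ph)+b*np.cos(ph),dy,h_+L1*np.cos(q[1])+L2*np.cos(ph)-b*np.sin(ph)])
    t=z1*R.from_euler("y",ph)*R.from_euler("z",q[3])*R.from_euler("y",q[4])
    return z1.apply(e)+t.apply([0,0,d6]),t*R.from_euler("z",q[5])
def ik(p,Rt,q0):
    def f(q):
        P,Q=fk(q); return np.r_[(P-p)*5,(Q.inv()*Rt).as_rotvec()]
    r=least_squares(f,np.clip(q0,lo+1e-3,hi-1e-3),bounds=(lo,hi)); return r.x,np.abs(r.fun).max()
D=[eval(l) for l in open("log.txt")]
C=fk(D[0][0])[1].inv()*rot(D[0][2])
_fk=fk
def fk(q):
    p,r=_fk(q); return p,r*C
E
python3 - <<'E'
import kin; from kin import *
print("const",C.as_rotvec(), max(np.abs((fk(d[0])[1].inv()*rot(d[2])).as_rotvec()).max() for d in D))
d=dict(np.load("pics/w3.npz")); hsv=cv2.cvtColor(d["pixels"],cv2.COLOR_RGB2HSV)
n=np.array([-.3902,-.1146,.9136]); c=np.array([.5974,.3783,.081])
w=((hsv[...,1]<60)&(hsv[...,2]>140)).astype(np.uint8); E=[]
for u in list(range(236,285,2))+list(range(346,392,2)):
    E.append((u,240+np.where(w[240:285,u]==0)[0][0]-.5))
E=np.array(E,float); H=plane_hit(d,E,c,n)
yaw=np.radians(16.37); bx=np.array([np.cos(yaw),np.sin(yaw),0]); by=np.array([-np.sin(yaw),np.cos(yaw),0]); zz=np.array([0,0,1.])
mid=(np.array([.5316,.4032,.0636])+[.5551,.3233,.0637])/2
print("front top edge bx",np.median(H@bx),np.std(H@bx),"z",np.median(H[:,2]),"mid by",mid@by, "edges by", [p@by for p in (np.array([.5824,.443,.0826]),np.array([.6165,.3157,.0813]))])
top=np.median(H@bx)*bx+np.median(H[:,2])*zz+(mid@by)*by
lip=top-.006*n; up=np.array([0,0,1.]); cx=np.cross(by,n)
hinge=lip+.134*cx; print("lip",lip,"hinge",hinge)
np.savez("lip.npz",lip=lip,hinge=hinge,bx=bx,by=by,n=n)
s=D[-1]; q0=np.array(s[0])
for t in (20,25,30,35,40):
    t=np.radians(t); dv=np.cos(t)*bx-np.sin(t)*zz; u=np.sin(t)*bx+np.cos(t)*zz
    Rt=R.from_matrix(np.c_[u,np.cross(dv,u),dv]); q=q0.copy(); print("t",np.degrees(t))
    for th,back in((0,.05),(0,0),(15,0),(30,0),(45,0)):
        th_=np.radians(th); L=hinge+R.from_rotvec(by*-0+by*th_*1).apply(lip-hinge)
        if th and L[2]<lip[2]: L=hinge+R.from_rotvec(-by*th_).apply(lip-hinge)
        tip=L+(.009-back)*dv-.0015*u; p=tip-.2876*dv
        Rk=Rt*C.inv(); 
        def f(qq):
            P,Q=fk(qq); return np.r_[(P-p)*5,(Q.inv()*Rt).as_rotvec()]
        r=least_squares(f,np.clip(q,lo+1e-3,hi-1e-3),bounds=(lo,hi)); q=r.x
        print(th,back,"L",L,"p",p,"q",q,"err",np.abs(r.fun).max())
E
```

```text
const [-0.      0.      1.5708] 5.971785566050158e-16
front top edge bx 0.6118915068639794 0.00949591799317286 z 0.0507692981693606 mid by 0.19538716681930107 edges by [np.float64(0.2608984177988205), np.float64(0.1291482322796215)]
lip [0.5344 0.3606 0.0453] hinge [0.6518 0.3951 0.0998]
t 20.0
0 0.05 L [0.5344 0.3606 0.0453] p [0.2376 0.2734 0.1563] q [ 0.6424  0.0938  2.5587  3.6306  0.7732 -1.8079] err 4.1505882064640787e-10
0 0 L [0.5344 0.3606 0.0453] p [0.2827 0.2867 0.1392] q [ 0.5835  0.2423  2.4493  3.5372  0.7972 -1.7501] err 1.5307199952019346e-13
15 0 L [0.5248 0.3578 0.0788] p [0.2732 0.2839 0.1727] q [ 0.5944  0.0802  2.4993  3.6023  0.6974 -1.8257] err 1.3812045951411278e-10
30 0 L [0.524  0.3576 0.1138] p [0.2723 0.2836 0.2077] q [ 0.5955 -0.0738  2.5225  3.6888  0.583  -1.9323] err 1.1125372845199877e-09
45 0 L [0.5318 0.3599 0.1478] p [0.2801 0.2859 0.2417] q [ 0.5864 -0.1899  2.5142  3.7934  0.4765 -2.061 ] err 2.095292717108066e-09
t 25.0
0 0.05 L [0.5344 0.3606 0.0453] p [0.248  0.2765 0.1828] q [ 0.5471 -0.3519  2.5902 -1.29    0.17    3.    ] err 0.267246168427
[... 1837 characters left out ...]
3 ] err 8.326672684688674e-16
t 40.0
0 0.05 L [0.5344 0.3606 0.0453] p [0.2919 0.2894 0.2554] q [ 0.5521 -0.2638  2.4288 -1.0385  0.2363  2.7705] err 9.1177065897341e-15
0 0 L [0.5344 0.3606 0.0453] p [0.3287 0.3002 0.2232] q [ 0.5159 -0.0805  2.3443 -1.2829  0.172   3.    ] err 0.03185753104175565
15 0 L [0.5248 0.3578 0.0788] p [0.3191 0.2974 0.2568] q [ 0.5294 -0.1864  2.3645 -1.0602  0.2135  2.7797] err 1.5099900496640117e-13
30 0 L [0.524  0.3576 0.1138] p [0.3183 0.2971 0.2917] q [ 0.5301 -0.2747  2.35   -0.7389  0.2788  2.4491] err 2.5513202661642254e-11
45 0 L [0.5318 0.3599 0.1478] p [0.3261 0.2994 0.3257] q [ 0.5242 -0.3206  2.3075 -0.5625  0.3462  2.2611] err 5.551115123125783e-16
```

Run:
```python
from kin import *
yaw=np.radians(16.37); bx=np.array([np.cos(yaw),np.sin(yaw),0]); by=np.array([-np.sin(yaw),np.cos(yaw),0]); zz=np.array([0,0,1.])
n=np.array([-.3902,-.1146,.9136]); c=np.array([.5974,.3783,.081])
for nm in("w3","w4","w14"):
    d=dict(np.load(f"pics/{nm}.npz")); P=cloud(d); D_=(P-c)@n; bd=P@by
    out=[]
    for y in np.arange(.135,.256,.01):
        m=(abs(D_)<.0025)&(abs(bd-y)<.005)&((P@bx)<.66)
        if m.sum()>15: q=P[m]; i=np.argmin(q@bx); out.append((round(y,3),round(float((q@bx)[i]),4),round(float(q[i,2]),4)))
    print(nm,out)
    m=(abs(D_)<.0025)&(bd>.1)&(bd<.3); print("by range",bd[m].min(),bd[m].max(), "bx max",(P@bx)[m].max(),P[m][:,2].max(), "plane off",np.median(D_[m&((P@bx)>.63)]))
```

```text
w3 [(np.float64(0.135), 0.5337, 0.0176), (np.float64(0.145), 0.5939, 0.0433), (np.float64(0.155), 0.5939, 0.043), (np.float64(0.165), 0.5938, 0.0436), (np.float64(0.175), 0.4877, -0.0025), (np.float64(0.185), 0.4886, -0.002), (np.float64(0.195), 0.4887, -0.0016), (np.float64(0.205), 0.4886, -0.0019), (np.float64(0.215), 0.4896, -0.0012), (np.float64(0.225), 0.5938, 0.0431), (np.float64(0.235), 0.5937, 0.0434), (np.float64(0.245), 0.5938, 0.0426), (np.float64(0.255), 0.5937, 0.0428)]
by range 0.10252503951739181 0.262368474893366 bx max 0.7215642659663598 0.09825428139554498 plane off 6.69277281701912e-05
w4 [(np.float64(0.135), 0.5451, 0.0185), (np.float64(0.145), 0.5939, 0.0421), (np.float64(0.155), 0.5937, 0.0426), (np.float64(0.165), 0.5939, 0.0422), (np.float64(0.175), 0.5937, 0.0421), (np.float64(0.185), 0.5938, 0.0431), (np.float64(0.195), 0.5937, 0.0421), (np.float64(0.205), 0.5941, 0.044), (np.float64(0.215), 0.5069, 0.0014), (np.float64(0.225), 0.6087, 0.0494), (np.float64(0.235), 0.5054, 0.0007), (np.float64(0.245), 0.505, 0.0005), (np.float64(0.255), 0.5962, 0.0438)]
by range 0.1025807591008009 0.26226155279070007 bx max 0.7208749762155267 0.09818174061330415 plane off 6.564886575963284e-05
w14 [(np.float64(0.135), 0.4886, -0.0019), (np.float64(0.145), 0.4885, -0.0017), (np.float64(0.155), 0.4884, -0.0017), (np.float64(0.165), 0.4872, -0.0021), (np.float64(0.175), 0.4879, -0.0024), (np.float64(0.185), 0.4878, -0.002), (np.float64(0.195), 0.4874, -0.0024), (np.float64(0.205), 0.4884, -0.0016), (np.float64(0.215), 0.4874, -0.0021), (np.float64(0.225), 0.488, -0.0021), (np.float64(0.235), 0.4873, -0.0025), (np.float64(0.245), 0.4878, -0.0023), (np.float64(0.255), 0.4872, -0.0021)]
by range 0.10008654980992107 0.29998448539057965 bx max 0.7213620647469098 0.09777856164272386 plane off 1.4342739035358575e-05
```

Request:
{"api": "servo_tool", "payload": {
  "targets": [
    [5, [0, 0, 0], [0, 0, 0.99]],
    [5, [0, 0, 0], [0, 0, 0.99]],
    [5, [0, 0, 0], [0, 0, 0.99]],
    [5, [0, 0, 0], [0, 0, 0.99]],
    [5, [0, 0, 0], [0, 0, 0.99]],
    [5, [0, 0, 0], [0, 0, 0.99]],
    [5, [0, 0, 0], [0, 0, 0.99]],
    [5, [0, 0, 0], [0, 0, 0.99]],
    [5, [0, 0, 0], [0, 0, 0.99]],
    [5, [0, 0, 0], [0, 0, 0.99]],
    [5, [0, 0, 0], [0, 0, 0.99]],
    [5, [0, 0, 0], [0, 0, 0.99]],
    [5, [0, 0, 0], [0, 0, 0.99]],
    [5, [0, 0, 0], [0, 0, 0.99]],
    [5, [0, 0, 0], [0, 0, 0.99]],
    [5, [0, 0, 0], [0, 0, 0.93]]
  ]
}}

```text
time_s: 24.78
eef_pos: [0.4302, 0.2861, 0.3538]
orientation: [-0.03, 0.968, 0.138, 0.206]
wrist_force: [0.6, -0.4, -1.1]
finger_gap: 0.0158
grip_force: 40.0
```

Request:
{"api": "servo_tool", "payload": {
  "targets": [
    [5, [-0.8, -0.5, 0], [0, 0, 0]],
    [5, [-0.8, -0.5, 0], [0, 0.9, 0]],
    [5, [-0.8, -0.5, 0], [0, 0.9, 0]],
    [5, [-0.8, 0, 0], [0, 0.92, 0]],
    [5, [-0.4, 0, 0], [0, 0.93, 0]],
    [5, [0, 0, 0], [0, 0.93, 0]],
    [5, [0, 0, 0], [0, 0, 0]],
    [5, [0, 0, 0], [0, 0, 0]]
  ]
}}

```text
time_s: 25.78
eef_pos: [0.3439, 0.3, 0.3121]
orientation: [-0.055, 0.915, 0.131, 0.379]
wrist_force: [0.2, 0.1, -1.9]
finger_gap: 0.016
grip_force: 40.0
```

```bash
cat > plan.py <<'E'
from kin import *
import sys
yaw=np.radians(16.37); bx=np.array([np.cos(yaw),np.sin(yaw),0]); by=np.array([-np.sin(yaw),np.cos(yaw),0]); zz=np.array([0,0,1.])
lip=.5962*bx+.0373*zz+.1954*by; hinge=.7186*bx+.0918*zz+.1954*by
t=np.radians(45); dv=np.cos(t)*bx-np.sin(t)*zz; u=np.sin(t)*bx+np.cos(t)*zz
s=log(); M=rot(s["orientation"]).as_matrix(); p0=np.array(s["eef_pos"])
Rt=R.from_matrix(np.c_[u,np.cross(dv,u),dv]); off=np.array([0,.0003,.2876])
print("t",s["time_s"],"q",s["qpos"],"F",s["wrist_force"],"turn needed units",(rot(s["orientation"]).inv()*Rt).as_rotvec()/.08)
tip=p0+M@off; print("tip bx,by,z",tip@bx,tip@by,tip[2],"lip .5962 .1954 .0373")
q=np.array(s["qpos"]); prev=p0
for nm,th,back,ua in(("above",0,.045,.05),("pre",0,.03,.003),("in",0,0,.003),("touch",0,0,.0012))+tuple((f"th{a}",a,0,.0012) for a in(6,12,18,24,30,36,42,46)):
    L=hinge+R.from_rotvec(by*np.radians(th)).apply(lip-hinge)
    p=L+(.009-back)*dv-ua*u-Rt.apply(off)
    if nm=="above": p=p+2*ua*u
    r=least_squares(lambda qq:np.r_[(fk(qq)[0]-p)*5,(fk(qq)[1].inv()*Rt).as_rotvec()],np.clip(q,lo+1e-3,hi-1e-3),bounds=(lo,hi)); q=r.x
    print(nm,"delta units from here",Rt.inv().apply(p-p0)/.025,"step",Rt.inv().apply(p-prev)/.025,"q",q[[3,4,5]],"e",np.abs(r.fun).max()); prev=p
E
python3 plan.py
```

```text
t 25.775 q [ 0.4951 -0.2461  2.2623 -0.4069  0.3798  2.1018] F [ 0.2092  0.0655 -1.9131] turn needed units [-0.003  0.004 -0.013]
tip bx,by,z 0.6178535069987642 0.1906594610874758 0.10862947848654866 lip .5962 .1954 .0373
above delta units from here [-0.6336 -0.1924 -0.0349] step [-0.6336 -0.1924 -0.0349] q [-0.4668  0.3669  2.1748] e 5.551115123125783e-16
pre delta units from here [-2.7536 -0.1924  0.5651] step [-2.12  0.    0.6 ] q [-0.6993  0.2746  2.4296] e 2.0693863289622527e-12
in delta units from here [-2.7536 -0.1924  1.7651] step [-0.  -0.   1.2] q [-0.8772  0.215   2.6036] e 7.008282842946301e-16
touch delta units from here [-2.6816 -0.1924  1.7651] step [ 0.072 -0.    -0.   ] q [-0.864   0.2166  2.5895] e 3.4221410427637256e-13
th6 delta units from here [-2.4535 -0.1924  1.2526] step [ 0.2282  0.     -0.5125] q [-0.7484  0.2461  2.4729] e 1.9835799669465355e-12
th12 delta units from here [-2.173  -0.1924  0.7667] step [ 0.2805 -0.     -0.4858] q [-0.6546  0.2788  2.3772] e 1.9809154316874356e-13
th18 delta units from here [-1.8433 -0.1924  0.3129] step [ 0.3297 -0.     -0.4539] q [-0.5792  0.3132  2.2993] e 1.8859913630819844e-14
th24 delta units from here [-1.4679 -0.1924 -0.104 ] step [ 0.3754  0.     -0.4169] q [-0.5188  0.3478  2.2357] e 1.7347234759768067e-15
th30 delta units from here [-1.051  -0.1924 -0.4794] step [ 0.4169  0.     -0.3754] q [-0.47    0.3816  2.1832] e 8.326672684688674e-16
th36 delta units from here [-0.5972 -0.1924 -0.8091] step [ 0.4538 -0.     -0.3297] q [-0.4302  0.4135  2.1393] e 3.4780418961544157e-09
th42 delta units from here [-0.1114 -0.1924 -1.0896] step [ 0.4858  0.     -0.2805] q [-0.3972  0.443   2.102 ] e 1.0664573391050425e-09
th46 delta units from here [ 0.2276 -0.1924 -1.2477] step [ 0.339  -0.     -0.1581] q [-0.3783  0.461   2.0801] e 9.626036079346532e-12
```

Request:
{"api": "servo_tool", "payload": {
  "targets": [
    [5, [-0.63, -0.19, -0.03], [0, 0, 0]],
    [5, [-0.7, 0, 0], [0, 0, 0]],
    [5, [-0.7, 0, 0], [0, 0, 0]],
    [5, [-0.72, 0, 0], [0, 0, 0]],
    [5, [0, 0, 0.3], [0, 0, 0]],
    [5, [0, 0, 0.3], [0, 0, 0]],
    [5, [0, 0, 0], [0, 0, 0]],
    [5, [0, 0, 0], [0, 0, 0]]
  ]
}}

```text
time_s: 26.78
eef_pos: [0.3061, 0.2939, 0.2537]
orientation: [-0.055, 0.914, 0.131, 0.379]
wrist_force: [-0.1, -0.1, -1.2]
finger_gap: 0.0157
grip_force: 40.0
```

```bash
python3 plan.py | head -5
python3 - <<'E'
from plan import *
d=snap("wrist","w20"); P=cloud(d); Q=(P-p0)@M
for a in (.271,.279,.283):
    m=(Q[...,2]>a)&(Q[...,2]<a+.006)&(abs(Q[...,0])<.012)&(abs(Q[...,1])<.012); q=Q[m]
    if m.sum()>3: print(a,m.sum(),"x",np.median(q[:,0]),"y",np.percentile(q[:,1],[2,98]))
n=np.array([-.3902,-.1146,.9136]); c=np.array([.5974,.3783,.081]); D_=(P-c)@n
for y in(.165,.175,.215,.225):
    m=(abs(D_)<.004)&(abs(P@by-y)<.004)&(P[...,2]>.03)&((P@bx)<.64); q=P[m]
    if len(q)>5: i=np.argmin(q@bx); print(y,(q@bx)[i],q[i,2],"n-off",np.median(D_[m]))
im=d["pixels"][...,::-1].copy()
cv2.imwrite("pics/w20.png",im)
E
```

```text
t 26.775 q [ 0.5347 -0.2161  2.3755 -0.7015  0.2733  2.4326] F [-0.1475 -0.1449 -1.1792] turn needed units [-0.0038 -0.0176 -0.0156]
tip bx,by,z 0.580130901425153 0.19551431583062756 0.050579687876384005 lip .5962 .1954 .0373
above delta units from here [ 2.0951  0.001  -0.6099] step [ 2.0951  0.001  -0.6099] q [-0.4668  0.3669  2.1748] e 2.128332232675944e-13
pre delta units from here [-0.0249  0.001  -0.0099] step [-2.12  0.    0.6 ] q [-0.6993  0.2746  2.4296] e 2.097905182907311e-12
in delta units from here [-0.0249  0.001   1.1901] step [-0.  -0.   1.2] q [-0.8772  0.215   2.6036] e 7.216449660063515e-16
t 26.775 q [ 0.5347 -0.2161  2.3755 -0.7015  0.2733  2.4326] F [-0.1475 -0.1449 -1.1792] turn needed units [-0.0038 -0.0176 -0.0156]
tip bx,by,z 0.580130901425153 0.19551431583062756 0.050579687876384005 lip .5962 .1954 .0373
above delta units from here [ 2.0951  0.001  -0.6099] step [ 2.0951  0.001  -0.6099] q [-0.4668  0.3669  2.1748] e 2.128332232675944e-13
pre delta units from here [-0.0249  0.001  -0.0099] step [-2.12  0.    0.6 ] q [-0.6993  0.2746  2.4296] e 2.09790518290
[... 1107 characters left out ...]
[ 2.6173  0.001  -1.6646] step [ 0.4858  0.     -0.2805] q [-0.3972  0.443   2.102 ] e 1.0661277971557581e-09
th46 delta units from here [ 2.9563  0.001  -1.8227] step [ 0.339  -0.     -0.1581] q [-0.3783  0.461   2.0801] e 9.633405184672482e-12
0.271 66 x 0.000569820450909165 y [-0.0053  0.0065]
0.279 49 x 0.0007321903855105214 y [-0.0049  0.006 ]
0.283 39 x 0.0006811526901913703 y [-0.0049  0.0061]
0.165 0.593168352186216 0.04180522860357605 n-off -0.0001189203629156115
0.175 0.5933266739703382 0.04293153357321844 n-off -0.00026066918341529483
0.215 0.5934012762672202 0.04156017792246941 n-off -0.00035187268614189583
0.225 0.593198867699531 0.04194888374983341 n-off -0.00021753922596364265
```

View pics/w20.png

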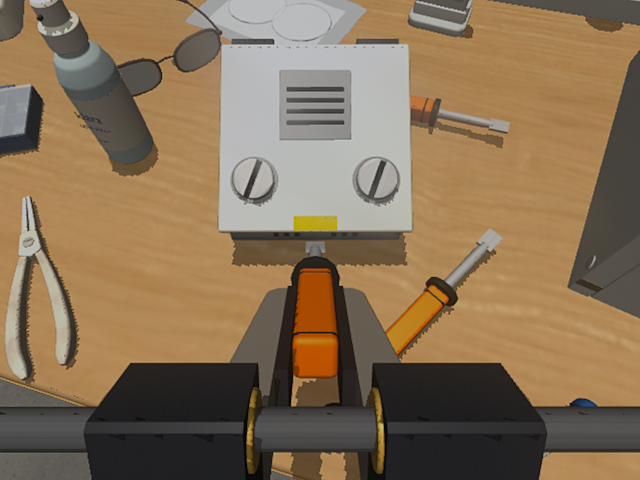

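The view shows both slots turned to about 70 degrees (screws at (254,181) and (378,181)). The blade tip at (316,250) is centred just in front of the lip's yellow mark.

Request:
{"api": "servo_tool", "payload": {
  "targets": [
    [5, [-0.05, 0, 0.4], [0, 0, 0]],
    [5, [0, 0, 0.4], [0, 0, 0]],
    [5, [0, 0, 0.38], [0, 0, 0]],
    [5, [0, 0, 0], [0, 0, 0]],
    [5, [0, 0, 0], [0, 0, 0]]
  ]
}}

```text
time_s: 27.45
eef_pos: [0.3247, 0.2995, 0.2319]
orientation: [-0.055, 0.914, 0.131, 0.379]
wrist_force: [-0.8, 0.8, -1.5]
finger_gap: 0.0157
grip_force: 40.0
```

```bash
python3 plan.py | grep -v th[1-4]
```

```text
t 27.45 q [ 0.5208 -0.1053  2.3376 -0.8862  0.2138  2.6142] F [-0.7805  0.7837 -1.453 ] turn needed units [-0.0074 -0.0172 -0.0121]
tip bx,by,z 0.5995514795492792 0.1956772918660433 0.02879704343957662 lip .5962 .1954 .0373
above delta units from here [ 2.1615  0.0043 -1.7753] step [ 2.1615  0.0043 -1.7753] q [-0.4668  0.3669  2.1748] e 1.7208456881689926e-14
pre delta units from here [ 0.0415  0.0043 -1.1753] step [-2.12  0.    0.6 ] q [-0.6993  0.2746  2.4296] e 2.0844992398849623e-12
in delta units from here [0.0415 0.0043 0.0247] step [-0.  -0.   1.2] q [-0.8772  0.215   2.6036] e 8.326672684688674e-16
touch delta units from here [0.1135 0.0043 0.0247] step [ 0.072 -0.    -0.   ] q [-0.864   0.2166  2.5895] e 3.3538449795145193e-13
th6 delta units from here [ 0.3417  0.0043 -0.4878] step [ 0.2282  0.     -0.5125] q [-0.7484  0.2461  2.4729] e 2.0140139556090726e-12
```

Request:
{"api": "servo_tool", "payload": {
  "targets": [
    [5, [0.06, 0, 0.02], [0, 0, 0]],
    [5, [0.05, 0, 0], [0, 0, 0]],
    [5, [0.11, 0, -0.26], [0, 0, 0]],
    [5, [0.12, 0, -0.25], [0, 0, 0]],
    [5, [0.14, 0, -0.24], [0, 0, 0]],
    [5, [0.14, 0, -0.24], [0, 0, 0]],
    [5, [0, 0, 0], [0, 0, 0]]
  ],
  "newtons": 55
}}

```text
time_s: 28.32
eef_pos: [0.3178, 0.2972, 0.2587]
orientation: [-0.054, 0.915, 0.131, 0.378]
wrist_force: [-4.8, -1.3, -1.8]
finger_gap: 0.0158
grip_force: 55.0
```

```bash
cat > cov.py <<'E'
from plan import *
d=snap("wrist",sys.argv[1]); P=cloud(d); hsv=cv2.cvtColor(d["pixels"],cv2.COLOR_RGB2HSV)
A=(P-hinge)@bx; B=(P-hinge)@by; Z=(P-hinge)@zz
m=(abs(B)<.06)&(A>-.12)&(A<-.02)&(Z>-.045)&(Z<.15)&(hsv[...,1]<50)&(hsv[...,2]>130)
r=np.c_[A[m],Z[m]]; f=cv2.fitLine(r.astype(np.float32),cv2.DIST_HUBER,0,.001,.01).ravel(); f[:2]*=np.sign(f[0])
print("N",m.sum(),"slope deg",np.degrees(np.arctan2(f[1],f[0])),"opening",24-np.degrees(np.arctan2(f[1],f[0])))
Q=(P-p0)@M
k=(Q[...,2]>.279)&(Q[...,2]<.29)&(abs(Q[...,0])<.012)&(abs(Q[...,1])<.012); print("blade px",k.sum(), np.median(Q[k],0) if k.sum() else "")
E
python3 cov.py w21 | grep -v "^pre\|^in\|^above\|^touch"
```

```text
t 28.325 q [ 0.5253 -0.1948  2.345  -0.6582  0.2785  2.3826] F [-4.8302 -1.2862 -1.7892] turn needed units [ 0.0091  0.024  -0.0136]
tip bx,by,z 0.5916854708390568 0.19501792208987478 0.05499263139370711 lip .5962 .1954 .0373
th6 delta units from here [-0.2147 -0.0069  0.4756] step [ 0.2282  0.     -0.5125] q [-0.7484  0.2461  2.4729] e 2.013084143825949e-12
th12 delta units from here [ 0.0658 -0.0069 -0.0102] step [ 0.2805 -0.     -0.4858] q [-0.6546  0.2788  2.3772] e 1.8442192217804627e-13
th18 delta units from here [ 0.3955 -0.0069 -0.4641] step [ 0.3297 -0.     -0.4539] q [-0.5792  0.3132  2.2993] e 1.8360313269738526e-14
th24 delta units from here [ 0.7709 -0.0069 -0.881 ] step [ 0.3754  0.     -0.4169] q [-0.5188  0.3478  2.2357] e 2.0747292772682613e-15
th30 delta units from here [ 1.1878 -0.0069 -1.2564] step [ 0.4169  0.     -0.3754] q [-0.47    0.3816  2.1832] e 2.7755575615628914e-16
th36 delta units from here [ 1.6416 -0.0069 -1.5861] step [ 0.4538 -0.     -0.3297] q [-0.4302  0.4135  2.1393] e 3.4776514723500177e-09
th42 delta units from here [ 2.1274 -0.0069 -1.8666] step [ 0.4858  0.     -0.2805] q [-0.3972  0.443   2.102 ] e 1.0659341881380513e-09
th46 delta units from here [ 2.4665 -0.0069 -2.0247] step [ 0.339  -0.     -0.1581] q [-0.3783  0.461   2.0801] e 9.709927306644767e-12
N 23359 slope deg 14.466399 opening 9.533601
blade px 446 [ 0.0086 -0.0004  0.2804]
```

Request:
{"api": "servo_tool", "payload": {
  "targets": [
    [5, [0.2, 0, -0.23], [0, 0, 0]],
    [5, [0.2, 0, -0.23], [0, 0, 0]],
    [5, [0.19, 0, -0.21], [0, 0, 0]],
    [5, [0.19, 0, -0.21], [0, 0, 0]],
    [5, [0.21, 0, -0.19], [0, 0, 0]],
    [5, [0.21, 0, -0.19], [0, 0, 0]],
    [5, [0.23, 0, -0.17], [0, 0, 0]],
    [5, [0.23, 0, -0.17], [0, 0, 0]],
    [5, [0, 0, 0], [0, 0, 0]]
  ]
}}

```text
time_s: 29.5
eef_pos: [0.3189, 0.2974, 0.316]
orientation: [-0.054, 0.915, 0.131, 0.377]
wrist_force: [-6.1, -2.0, -1.9]
finger_gap: 0.0158
grip_force: 55.0
```

```bash
python3 cov.py w22 | grep "^t\|N\|blade"|grep -v "th1\|th6\|touch"
```

```text
t 29.5 q [ 0.5244 -0.3164  2.3065 -0.426   0.4177  2.1359] F [-6.0782 -2.0293 -1.8585] turn needed units [ 0.0141  0.0443 -0.0118]
tip bx,by,z 0.5924734043209533 0.1948374543403208 0.1118730442780961 lip .5962 .1954 .0373
th24 delta units from here [-0.8789 -0.0095  0.7055] step [ 0.3754  0.     -0.4169] q [-0.5188  0.3478  2.2357] e 2.5535129566378596e-15
th30 delta units from here [-0.462  -0.0095  0.3301] step [ 0.4169  0.     -0.3754] q [-0.47    0.3816  2.1832] e 1.2888995426507675e-15
th36 delta units from here [-0.0082 -0.0095  0.0004] step [ 0.4538 -0.     -0.3297] q [-0.4302  0.4135  2.1393] e 3.4771468898631133e-09
th42 delta units from here [ 0.4776 -0.0095 -0.2801] step [ 0.4858  0.     -0.2805] q [-0.3972  0.443   2.102 ] e 1.0660923949190602e-09
th46 delta units from here [ 0.8166 -0.0095 -0.4382] step [ 0.339  -0.     -0.1581] q [-0.3783  0.461   2.0801] e 9.691122904165184e-12
N 13725 slope deg -11.134164 opening 35.134163
blade px 404 [0.0096 0.0003 0.2825]
```

Request:
{"api": "servo_tool", "payload": {
  "targets": [
    [5, [0.24, 0, -0.14], [0, 0, 0]],
    [5, [0.24, 0, -0.14], [0, 0, 0]],
    [5, [0.17, 0, -0.08], [0, 0, 0]],
    [5, [0.17, 0, -0.08], [0, 0, 0]],
    [5, [0.18, 0, -0.06], [0, 0, 0]],
    [5, [0.18, 0, -0.06], [0, 0, 0]],
    [5, [0, 0, 0], [0, 0, 0]],
    [5, [-0.15, 0, 0], [0, 0, 0]],
    [5, [-0.15, 0, -0.3], [0, 0, 0]],
    [5, [0, 0, -1], [0, 0, 0]],
    [5, [0, 0, -0.8], [0, 0, 0]],
    [5, [0, 0, 0], [0, 0, 0]]
  ]
}}

```text
time_s: 31.05
eef_pos: [0.2892, 0.2891, 0.3817]
orientation: [-0.056, 0.913, 0.131, 0.381]
wrist_force: [-0.3, 0.6, -0.1]
finger_gap: 0.0159
grip_force: 55.0
```

```bash
python3 cov.py w23 | grep "^t \|^tip\|N"
python3 - <<'E'
from h import *
D=eval(open("log.txt").readlines()[-1]); print(D[1:])
M=rot(D[2]).as_matrix()
# return target: vertical, tool as at grasp
G=rot([0.0002,0.9997,0.0254,0.0005]); print("rel turn",(rot(D[2]).inv()*G).as_rotvec())
E
```

```text
t 31.05 q [ 0.549  -0.5132  2.3035 -0.3288  0.6028  2.0331] F [-0.3418  0.5635 -0.0766] turn needed units [-0.0266 -0.0726 -0.0137]
tip bx,by,z 0.5635050017190504 0.19623397268648868 0.17949390379824912 lip .5962 .1954 .0373
N 6751 slope deg -27.835066 opening 51.835068
[[0.2891925746551366, 0.2891496170848371, 0.3816727055739011], [-0.05604580617301119, 0.9133774152266828, 0.13127664732376074, 0.38127025432319545]]
rel turn [-0.0959 -0.7863  0.2221]
```

Request:
{"api": "servo_tool", "payload": {
  "targets": [
    [5, [0.3, 0, -0.2], [0, -0.8, 0]],
    [5, [0.3, 0, 0], [0, -1, 0]],
    [5, [0.3, 0, 0], [0, -1, 0]],
    [5, [0.3, 0, 0], [0, -1, 0]],
    [5, [0.3, 0, 0], [0, -1, 0]],
    [5, [0.3, 0, 0], [0, -1, 0]],
    [5, [0.3, 0, 0], [0, -1, 0]],
    [5, [0.3, 0, 0], [0, -1, 0]],
    [5, [0.3, 0, 0], [0, -1, 0]],
    [5, [0.3, 0, 0], [0, -1, 0]],
    [5, [0, 0, 0], [0, -0.07, 0.99]],
    [5, [0, 0, 0], [0, 0, 0.99]],
    [5, [0, 0, 0], [0, 0, 0.98]],
    [5, [0, 0, 0], [0, 0, 0]]
  ],
  "newtons": 40
}}

```text
time_s: 32.85
eef_pos: [0.35, 0.3065, 0.4137]
orientation: [0.0, 1.0, 0.024, -0.002]
wrist_force: [-0.4, -0.0, -0.9]
finger_gap: 0.0158
grip_force: 40.0
```

```bash
cat > ret.py <<'E'
from h import *
s=log(); r=rot(s["orientation"]); G=rot([0.0002,0.9997,0.0254,0.0005]); t=np.array(s["eef_pos"])
print(s["time_s"],s["qpos"],t,"turn units",(r.inv()*G).as_rotvec()/.08)
for p in([.4544,-.0112,.4166],[.4544,-.0112,.2916]): print("units",r.inv().apply(np.array(p)-t)/.025)
E
python3 ret.py
```

```text
32.85 [ 0.4581 -0.1399  1.8795  0.0014  1.4056  1.9798] [0.35   0.3065 0.4137] turn units [-0.0036  0.061  -0.0237]
units [ 3.5497 12.8959 -0.1279]
units [ 3.5691 12.8952  4.8721]
```

Request:
{"api": "servo_tool", "payload": {
  "targets": [
    [5, [0.25, 0.5, -0.1], [0, 0.06, -0.02]],
    [5, [0.25, 0.95, 0], [0, 0, 0]],
    [5, [0.25, 0.95, 0], [0, 0, 0]],
    [5, [0.25, 0.95, 0], [0, 0, 0]],
    [5, [0.25, 0.95, 0], [0, 0, 0]],
    [5, [0.25, 0.95, 0], [0, 0, 0]],
    [5, [0.25, 0.95, 0], [0, 0, 0]],
    [5, [0.25, 0.95, 0], [0, 0, 0]],
    [5, [0.25, 0.95, 0], [0, 0, 0]],
    [5, [0.25, 0.95, 0], [0, 0, 0]],
    [5, [0.25, 0.95, 0], [0, 0, 0]],
    [5, [0.25, 0.95, 0], [0, 0, 0]],
    [5, [0.25, 0.95, 0], [0, 0, 0]],
    [5, [0.25, 0.95, 0], [0, 0, 0]],
    [5, [0, 0, 0], [0, 0, 0]],
    [5, [0, 0, 0], [0, 0, 0]]
  ]
}}

```text
time_s: 34.85
eef_pos: [0.4529, -0.01, 0.417]
orientation: [-0.0, 1.0, 0.025, 0.001]
wrist_force: [0.1, 0.8, -2.1]
finger_gap: 0.0157
grip_force: 40.0
```

```bash
python3 ret.py
python3 - <<'E'
from h import *
from cell import robot
s=robot.state(); M=rot(s["orientation"]).as_matrix(); t=np.array(s["eef_pos"])
for n0 in("w2","now"):
    d=dict(np.load("pics/w2.npz")) if n0=="w2" else snap("wrist","w30")
    if n0=="w2": D=[eval(l) for l in open("log.txt")]; e=min(D,key=lambda r:np.linalg.norm(np.array(r[1])-[.4542,-.0112,.4166])+0*1); tt,MM=np.array(e[1]),rot(e[2]).as_matrix()
    else: tt,MM=t,M
    P=(cloud(d)-tt)@MM
    for a in(.21,.217,.255,.272,.281):
        m=(P[...,2]>a)&(P[...,2]<a+.007)&(abs(P[...,0])<.015)&(abs(P[...,1])<.015); q=P[m]
        if m.sum()>3: print(n0,a,m.sum(),"x",np.median(q[:,0]),"y",np.percentile(q[:,1],[2,50,98]),"zmax",q[:,2].max())
    W=cloud(d); hs=cv2.cvtColor(d["pixels"],cv2.COLOR_RGB2HSV)
    m=(abs(W[...,2]-.066)<.004)&(abs(W[...,0]-.452)<.06)&(abs(W[...,1]+.012)<.06)
    r=cv2.minAreaRect((W[m][:,:2]*1000).astype(np.float32)); print(n0,"stand top",r)
E
```

```text
34.85 [-0.2902 -0.1786  1.907   0.0011  1.4122  1.2302] [ 0.4529 -0.01    0.417 ] turn units [-0.0136 -0.0038 -0.0073]
units [0.0588 0.0518 0.0163]
units [0.0524 0.0551 5.0163]
w2 0.21 166 x 0.008087245161187214 y [-0.0073  0.0002  0.0082] zmax 0.2169984411106371
w2 0.217 637 x 0.007894522404447817 y [-0.0113  0.0002  0.0118] zmax 0.22399769068897907
w2 0.255 46 x 0.0037220115844529816 y [-0.0029  0.0001  0.0037] zmax 0.26180708337491077
w2 0.272 54 x 0.00139484789361127 y [-0.0055  0.001   0.0063] zmax 0.2786617324581359
w2 0.281 53 x 0.001378939755650427 y [-0.0051  0.0001  0.0058] zmax 0.28786024045738046
w2 stand top ((454.5093994140625, -10.726936340332031), (54.44629669189453, 54.09443283081055), 0.6550202369689941)
now 0.21 169 x 0.008068553849469567 y [-0.0074  0.0002  0.0082] zmax 0.2169995003880447
now 0.217 639 x 0.00792470606142853 y [-0.011   0.0007  0.0118] zmax 0.22395755091079397
now 0.255 47 x 0.0037147029996241017 y [-0.0029  0.0007  0.0037] zmax 0.2619269915387534
now 0.272 51 x 0.0013527598409335572 y [-0.0055 -0.0005  0.0063] zmax 0.27838980029584304
now 0.281 57 x 0.0013808497852897898 y [-0.0051  0.      0.0058] zmax 0.2872592028698496
now stand top ((454.3288269042969, -10.729415893554688), (54.74270248413086, 54.102420806884766), 0.5229983329772949)
```

Request:
{"api": "servo_tool", "payload": {
  "targets": [
    [5, [0.055, 0.053, 0], [0, 0, 0]],
    [5, [0, 0, 0.6], [0, 0, 0]],
    [5, [0, 0, 0.8], [0, 0, 0]],
    [5, [0, 0, 0.8], [0, 0, 0]],
    [5, [0, 0, 0.8], [0, 0, 0]],
    [5, [0, 0, 0.8], [0, 0, 0]],
    [5, [0, 0, 0.8], [0, 0, 0]],
    [5, [0, 0, 0.2], [0, 0, 0]],
    [5, [0, 0, 0], [0, 0, 0]],
    [5, [0, 0, 0], [0, 0, 0]]
  ]
}}

```text
time_s: 36.15
eef_pos: [0.455, -0.0112, 0.2978]
orientation: [0.0, 1.0, 0.025, 0.001]
wrist_force: [-0.5, -0.6, -0.6]
finger_gap: 0.0157
grip_force: 40.0
```

```bash
python3 ret.py
```

```text
36.15 [-0.2914 -0.0435  2.0306  0.0009  1.1518  1.2286] [ 0.455  -0.0112  0.2978] turn units [-0.004  -0.0232 -0.0055]
units [-0.0095  0.0001 -4.7519]
units [-0.0238 -0.0004  0.2481]
```

Request:
{"api": "servo_tool", "payload": {
  "targets": [
    [5, [-0.02, 0, 0.13], [0, 0, 0]],
    [5, [0, 0, 0.1], [0, 0, 0]],
    [5, [0, 0, 0], [0, 0, 0]],
    [5, [0, 0, 0], [0, 0, 0]]
  ]
}}

```text
time_s: 36.65
eef_pos: [0.4543, -0.0112, 0.2916]
orientation: [-0.0, 1.0, 0.025, 0.001]
wrist_force: [0.2, 0.2, 3.5]
finger_gap: 0.0155
grip_force: 40.0
```

Request:
{"api": "servo_tool", "payload": {
  "targets": [
    [20, [0, 0, 0], [0, 0, 0]],
    [45, [0, 0, 0], [0, 0, 0]],
    [45, [0, 0, 0], [0, 0, 0]],
    [45, [0, 0, 0], [0, 0, 0]],
    [45, [0, 0, -0.6], [0, 0, 0]],
    [45, [0, 0, -1], [0, 0, 0]],
    [45, [0, 0, -1], [0, 0, 0]],
    [45, [0, 0, -1], [0, 0, 0]],
    [45, [0, 0, -1], [0, 0, 0]],
    [45, [0, 0, 0], [0, 0, 0]]
  ]
}}

```text
time_s: 37.9
eef_pos: [0.4546, -0.0114, 0.4092]
orientation: [0.001, 1.0, 0.025, 0.003]
wrist_force: [0.0, -0.4, 0.5]
finger_gap: 0.0449
grip_force: 0.0
```

```bash
python3 ret.py|head -1
python3 - <<'E'
from h import *
d=snap("wrist","w31"); P=cloud(d); hsv=cv2.cvtColor(d["pixels"],cv2.COLOR_RGB2HSV)
m=cv2.inRange(hsv,(5,150,150),(16,255,255)); k=(m>0)&(abs(P[...,0]-.454)<.05)&(abs(P[...,1]+.011)<.05)
t=k&(P[...,2]>.139); print("handle top",np.median(P[t],0),t.sum(),P[k][:,2].max())
s=snap("scene","s31")
cv2.imwrite("pics/fin.png",cv2.resize(s["pixels"][130:380,150:480,::-1],(792,600),interpolation=cv2.INTER_CUBIC))
# cover angle from scene cloud
yaw=np.radians(16.37); bx=np.array([np.cos(yaw),np.sin(yaw),0]); by=np.array([-np.sin(yaw),np.cos(yaw),0]); hinge=.7186*bx+np.array([0,0,.0918])+.1954*by
Q=cloud(s)-hinge; A,B,Z=Q@bx,Q@by,Q[...,2]; hs=cv2.cvtColor(s["pixels"],cv2.COLOR_RGB2HSV)
m=(abs(B)<.06)&(A>-.13)&(A<-.01)&(Z>.01)&(Z<.15); f=cv2.fitLine(np.c_[A[m],Z[m]].astype(np.float32),cv2.DIST_HUBER,0,.001,.01).ravel(); print("cover opening",24-np.degrees(np.arctan(f[1]/f[0])),m.sum())
E
```

```text
37.9 [-0.2921 -0.1701  1.9151  0.0009  1.3896  1.2283] [ 0.4546 -0.0114  0.4092] turn units [ 0.0135 -0.0734 -0.0066]
handle top [ 0.4555 -0.0115  0.1426] 457 0.14471130050107678
cover opening 51.404255 2506
```

View pics/fin.png

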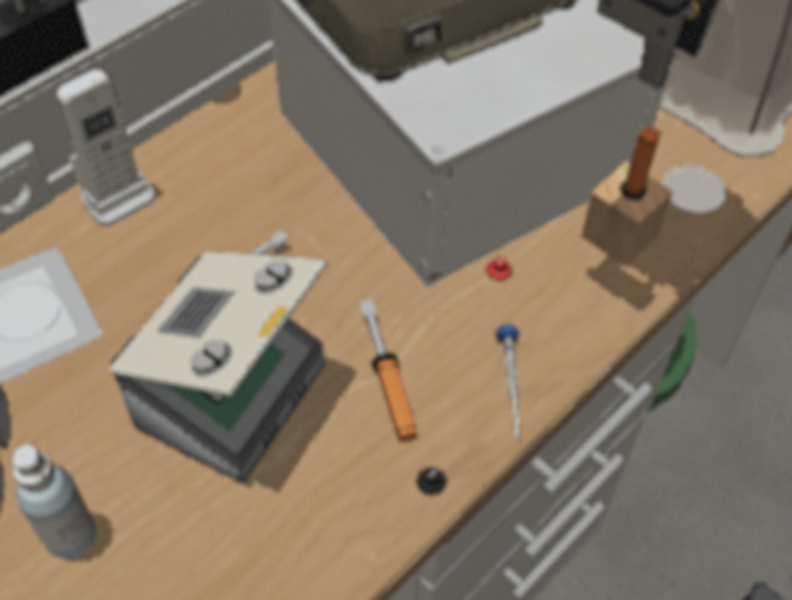

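The final view shows the cover standing open (lip at about (290,320) in the crop) and the driver upright in its stand at (640,165). The other things are where they were.

```bash
python3 -c "
from cell import robot
print(robot.job_done())"
```

```text
the job is handed in; nothing more can be done
None
```

Job done and handed in at about 38 s: both screws turned anticlockwise to their stops (slots measured at about 70°), the cover levered open to about 51°, the driver back upright in its stand, and the other things left where they were.

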